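# Release the seal chest's hidden catch with a dowel and open the drawer

### The arm

A 6-joint arm with a two-finger parallel gripper is mounted at the origin on the work surface. World frame = base frame: x ahead of the robot, y to its left, z up, the work surface at z = 0. Lengths are in m, angles in degrees, forces in N, time in s.
With the tool pointing down it reaches from about 0.15 to 0.775 m from the base axis. Payload 6.1 kg.
Tool frame: the origin (TCP) lies at the very end of the fingers, on their centre line; the grasp point (between the pads) lies 19 mm behind it; z points along the fingers, y is the direction in which the jaws open and shut (so a half turn about z gives the same grasp; the last joint's range is limited). The gripper opens to 85 mm and grips with 20 to 120 N. Pads are 22 mm wide; open, the fingers measure 114 mm over their backs; the gripper's body (76 mm by 85 mm) begins 54 mm behind the grasp point. The pads swing forward as they close: fully open they stand 13 mm farther back than shut.
Start: joints at [-74.542, 7.208, -2.269, 80.523, 0, 90], TCP at [0.14, -0.506, 0.205] pointing down, gripper open.
Joint ranges: [-155.77, 155.77], [-54.66, 111.73], [-72.52, 77.12], [-102.08, 115.82], [-83.92, 84.16], [-180, 180]. Speed limits (degrees/s): [136.94, 136.94, 172.46, 180, 180, 180].

### API

Orientations are given as [roll, pitch, yaw] about the fixed x, y, z axes, in that order (R = Rz(yaw) Ry(pitch) Rx(roll)).
In Python, from bench import get_state, camera, close_job gives the robot as it stands. The module is installed in compiled form; this text tells all that it offers.
- The arm moves only by the tool send_rows, never from a script. Its argument "targets" is a list of rows, each a list of 5 numbers: the opening, from 0 (shut) to 1 (fully open), then the shift along the tool's x, y, z in m, then the turn about the tool's z in rad. A call has 1 to 5 rows; each row shifts and turns the pose as measured when the row begins, along the tool's axes as they then stand; what a row does not reach is not made up. A row lasts 1/8 s, in which the tool goes at most 62.5 mm and 10.7 degrees, less where a joint would pass 70% of its speed; a pose out of reach is approached as far as the arm can. A call with a gripper value outside its range is refused whole. The fingers move at their own pace and stop on an object; the grip force is fixed at half the most. Time passes only in rows, so rows that do not move let the fingers close. It gives the time, the measured TCP pose, the force and the opening at its end, in the units of the state.
- get_state(): the state, without advancing time (a new reading comes with each control period).
- camera(name): name is "side" or "top"; returns a dict with "img" (384x512x3 uint8, red, green, blue), "mtx" (3x3 intrinsics, pixels), "R" (3x3) and "t" (3): a world point X has camera coordinates R X + t. Camera axes: x right, y down, z forward; pixel columns grow to the right and rows downward; lengths in m; the calibration is good to about 2 mm. A picture is of the moment at which its call begins. There is no depth.
- close_job(): hands the job in, once; it reports no verdict.
The state is a dict: "time_s": time; "joints": joint angles; "joint_velocities": joint speeds; "tau": joint torques, N m; "tcp_pos": TCP position; "eef_rot": TCP orientation; "force": force on the tool from outside, world axes, zero at the start; "moment": the same for the moment, N m; "width": finger opening in m.
Only numpy, scipy, OpenCV 4.12 (cv2) and the standard library are available. Lean on these libraries where they do the work, as an engineer would, in place of code of your own. Each camera call takes 0.05 s, during which the arm holds its last target.

### The job

The drawer of the small seal chest is held by a spring latch: take the dowel from its stand, find the release hole at the rear of the chest's top with its tip and push the latch down through the hole, gently (never more than about 25 N of dowel on chest), until the drawer springs out a little. Then stand the dowel back in its stand and let go of it, and after that pull the drawer fully open by its handle and let go. Leave the other things on the table where they are.

Things in the scene. Friction and masses are not known exactly. Their poses are not given: they have to be found in the camera images.
- chest: small wooden seal chest with brass corners, 130 (x) x 170 (y) x 90 mm high, fixed; origin at the centre of its underside; drawer front faces -x of this frame, z up. On its top at the rear a fixed brass plate 46 (x) x 90 (y) x 5 mm, its upper face 95 mm above the table, with one round release hole of 14 mm (edge barely broken).
- hole_mark (a point): point at the height of the plate's upper face (chest frame x = +30, y = 0, z = 95 mm) where the release hole was meant to be. The plate was fitted by hand: the real hole has the same chest x but lies anywhere up to 12 mm to either side along the chest's y axis, so feel or look for it. Axes as the chest's.
- latch_button (a point): middle of the upper face of the latch's red button, 20 (x) x 50 (y) mm, flat, inside the chest 17 mm below the plate's upper face, under the release hole wherever that is; goes down with the latch.
- latch (a joint): spring latch: how far its button is pushed down, m; 0 at rest, hard stop at 0.011. It pushes back with about 3 N at 0 rising to 8 N at the stop and lets the drawer go at about 0.0055 (friction adds up to 1 N); it springs back when the dowel leaves.
- drawer (a joint): drawer of the chest, m; 0 shut and latched, sliding out along the chest's -x up to its stop at 0.060; released, a spring throws it out to about 0.02 to 0.03, from where it slides with about 1 N of friction and stays where it is left.
- drawer_handle (a point): middle of the drawer's brass bar handle, a round bar 10 mm thick and 90 mm long along the chest's y, 58 mm above the table, standing 40 mm off the drawer front (free space behind the bar 35 mm); moves with the drawer.
- dowel_center (a point): centre (half-way up) of the round wooden dowel, 10 mm diameter, 120 mm long, 30 g, red band at the top end; its z axis runs along the dowel, up when it stands in the stand. At the start it stands upright in the socket, its foot 10 mm above the table, its top 130 mm.
- stand: light wooden block 70 x 70 x 40 mm, fixed; origin at the centre of its underside.
- stand_socket (a point): centre of the mouth of the stand's round socket, 15 mm diameter (chamfered to 21 mm at the mouth), 30 mm deep, on the block's top face 40 mm above the table.
- inkstone: bystander: low dark inkstone 80 x 110 x 22 mm; origin at the centre of its underside
- water_pot: bystander: yellow water pot, 100 mm across, 75 mm high; origin at the centre of its underside
- ink_bottle: bystander: black ink bottle, 52 mm across, 110 mm high; origin at the centre of its underside
- seal_stone: bystander: red-brown stone seal 28 x 28 x 73 mm; origin at the centre of its underside
- paperweight: bystander: dark wooden paperweight bar 28 x 220 x 30 mm; origin at the centre of its underside
- dish: bystander: white dish, 120 mm across, 20 mm high; origin at the centre of its underside
Things that resemble listed ones, but are neither listed nor needed, are in the scene too. Of the things like the stand, leave any that is black, pink or yellow; of the rest the smaller one is meant.

How it is judged (in metres and radians):
On the way, in this order (a step that is already met when the one before it is completed fails the run):
1. the dowel, through the hole, pushes the latch down until the drawer springs out (value of joint latch above 0.004 m and value of joint drawer above 0.01 m and contact force between dowel and chest above 0.5 N and horizontal distance between dowel_center and hole_mark below 0.02 m), for 0.05 s.
2. the dowel stands in its stand again, let go (horizontal distance between dowel_center and stand_socket below 0.015 m and height (world z) of dowel_center below 0.075 m and angle between dowel_center's own z axis and vertical below 0.2 rad and contact force between the fingers and dowel below 0.1 N), for 0.2 s.
At the end, for the whole second after the job is handed in: the drawer is open at least 48 of its 60 mm and still; the latch has sprung back (within 2 mm); the dowel stands at rest in the stand's socket, its foot within 5 mm of the socket's floor, red band up, leaning less than 0.2 rad (value of joint drawer above 0.048 m and value of joint latch below 0.002 m and horizontal distance between dowel_center and stand_socket below 0.015 m and height (world z) of dowel_center below 0.075 m and angle between dowel_center's own z axis and vertical below 0.2 rad and linear speed of dowel below 0.02 m/s and velocity of joint drawer below 0.01 m/s); the robot touches nothing.
It fails at once if the dowel presses on the chest, its plate or its latch with more than 25 N (contact force between dowel and chest above 25 N).
It fails at once if a bystander is moved by more than 25 mm (distance of any of inkstone, water_pot, ink_bottle, seal_stone, paperweight, dish from where it was at the start of the episode above 0.025 m).
It also fails if it takes over 72 s, if anything falls off the work surface, if the arm or the gripper's body presses on something with over 40 N, if the wrist force passes 120 N, or if a joint passes its speed limit or range.

## Working session

There is one attempt and no reset: what is moved stays moved. The work goes in short steps, Python scripts to look and compute and a tool call to move; the robot and the scene stay as the last step left them, time stands still between calls to the robot, and variables do not carry over. Pictures are saved under pics/ and viewed, and the job is handed in when it is done.

Besides the shell and the picture viewer there is one more tool, called after "Call:" by a JSON object that holds its "name" and its "arguments". send_rows: Moves the arm, as the interface text tells. Its arguments: {"type":"object","properties":{"targets":{"type":"array"}},"required":["targets"]}

```bash
mkdir -p pics; ls
python3 - <<'E'
from bench import *
import cv2,pickle
s=get_state();print(s)
for n in("side","top"):
    c=camera(n);pickle.dump(c,open(n+'0.pkl','wb'))
    print(n,c['mtx'],c['R'],c['t'])
    cv2.imwrite(f'pics/{n}0.png',cv2.resize(c['img'][:,:,::-1],(800,600),interpolation=cv2.INTER_CUBIC))
E
```

```text
pics
{'time_s': 0.0, 'joints': array([-7.45417820e+01,  7.24168645e+00, -2.32780543e+00,  8.05218550e+01,
       -2.34402692e-05,  9.00015416e+01]), 'joint_velocities': array([0.07712526, 0.06950876, 0.01050862, 0.08625598, 0.05919467,
       0.00595567]), 'tau': array([ 2.79331638e-03, -4.35918868e+01,  3.52920663e+01,  1.74839480e-02,
        2.91348597e-04, -3.00901000e-06]), 'tcp_pos': array([ 0.13981231, -0.50557879,  0.20401348]), 'eef_rot': array([-1.79908653e+02,  2.58979655e-05,  1.54566765e+01]), 'force': array([0.77249618, 0.72368767, 0.21406545]), 'moment': array([0.01740981, 0.01447593, 0.01728223]), 'width': 0.08551539489435811}
side [[401.31001066   0.         258.39440686]
 [  0.         401.31001066 195.17182752]
 [  0.           0.           1.        ]] [[-0.99915788 -0.04061658  0.00581672]
 [-0.02733083  0.55308365 -0.83267731]
 [ 0.03060337 -0.83213507 -0.55372797]] [0.5315284  0.08046316 1.33153765]
top [[352.23292692   0.         250.96378805]
 [  0.         352.23292692 182.04800619]
 [  0.           0.           1.        ]] [[ 0.02766864 -0.99946242  0.01758761]
 [-0.983518   -0.03036379 -0.17824251]
 [ 0.17868071 -0.01236601 -0.9838294 ]] [-0.03974302  0.5377861   1.08967065]
```

View pics/side0.png

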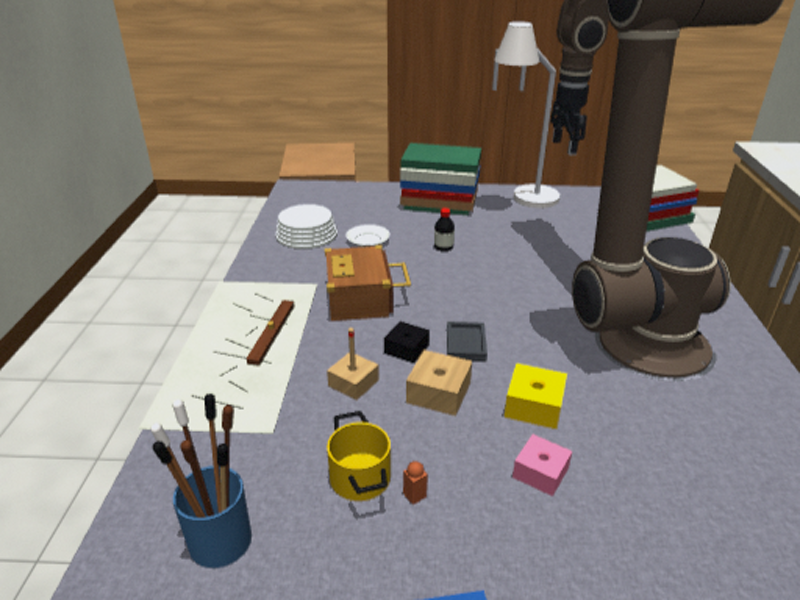

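View pics/top0.png

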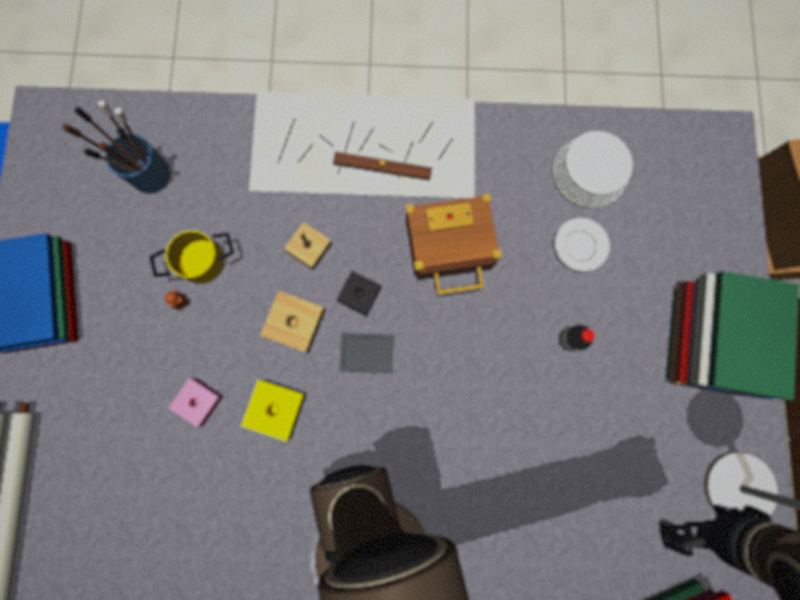

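Stand candidates in the top view: small wood with the dowel (308,245), large wood (292,321), black (359,293), pink (194,402), yellow (272,410). After ruling out black, pink and yellow, the smaller is the wooden one at (308,245). I'll check it in a close crop.

Run:
```python
import pickle,cv2,numpy as np
t=pickle.load(open('top0.pkl','rb'))['img'];s=pickle.load(open('side0.pkl','rb'))['img']
a=cv2.resize(t[135:175,175:220],None,fx=8,fy=8,interpolation=cv2.INTER_CUBIC)
b=cv2.resize(t[120:192,255:325],None,fx=8,fy=8,interpolation=cv2.INTER_CUBIC)
c=cv2.resize(s[200:260,200:255],None,fx=8,fy=8,interpolation=cv2.INTER_CUBIC)
d=cv2.resize(s[152:206,203:268],None,fx=8,fy=8,interpolation=cv2.INTER_CUBIC)
def cat(x,y):
    h=max(x.shape[0],y.shape[0]);P=lambda i:np.pad(i,((0,h-i.shape[0]),(0,8),(0,0)))
    return np.hstack([P(x),P(y)])
cv2.imwrite('pics/c1.png',cat(a,c)[:,:,::-1][:600,:810]);cv2.imwrite('pics/c2.png',b[:,:,::-1]);cv2.imwrite('pics/c3.png',d[:,:,::-1])
```

```text
(no output)
```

View pics/c1.png

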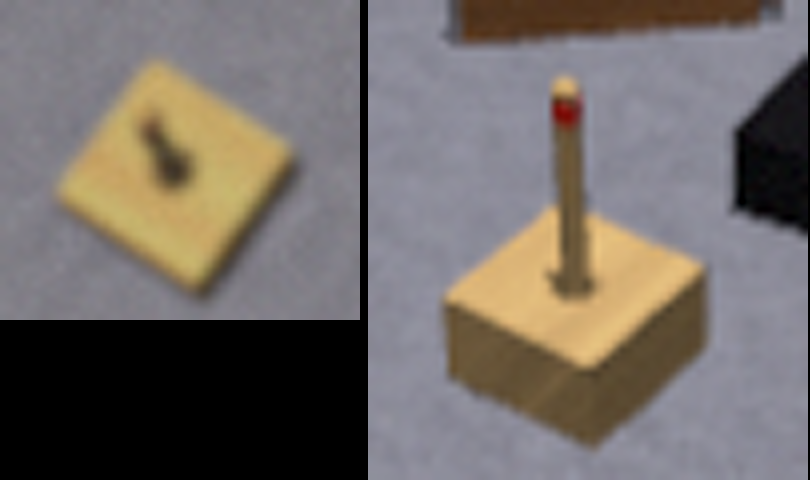

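View pics/c2.png

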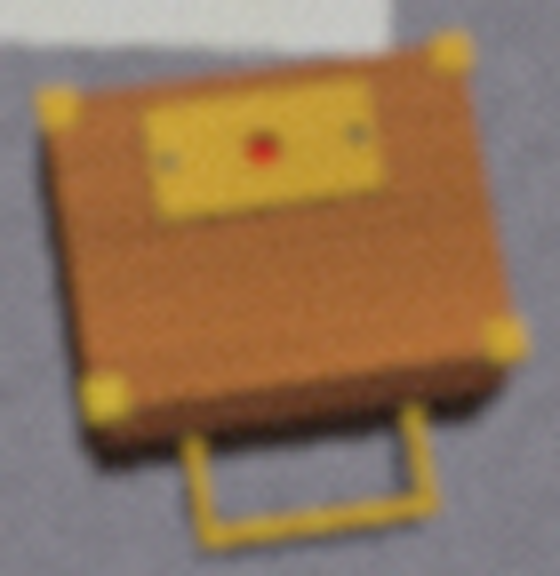

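View pics/c3.png

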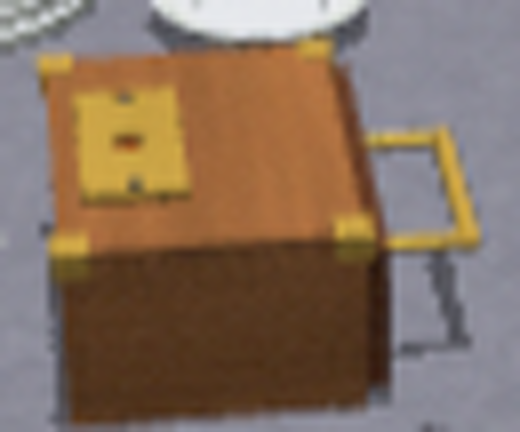

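```bash
cat > h.py <<'E'
import pickle,numpy as np
C={n:pickle.load(open(n+'0.pkl','rb')) for n in('top','side')}
def ray(n,u,v,z):
    c=C[n];d=c['R'].T@np.linalg.inv(c['mtx'])@[u,v,1];o=-c['R'].T@c['t'];return o+d*(z-o[2])/d[2]
def crop(n,uc,vc,u0,v0,z,f=8): return ray(n,(uc+.5)/f-.5+u0,(vc+.5)/f-.5+v0,z)
def proj(n,X):
    c=C[n];p=c['mtx']@(c['R']@np.array(X)+c['t']);return p[:2]/p[2]
E
python3 - <<'E'
from h import *
np.set_printoptions(precision=4,suppress=True)
A=lambda u,v,z:crop('top',u,v,175,135,z);B=lambda u,v,z:crop('top',u,v,255,120,z)
S=lambda u,v,z:crop('side',u-368,v,200,200,z);D=lambda u,v,z:crop('side',u,v,203,152,z)
print('stand top',[A(*p,.04)for p in[(153,60),(295,155),(203,293),(58,190)]])
print('stand side',[S(*p,.04)for p in[(552,205),(705,268),(590,368),(443,297)]])
print('socket side',S(573,283,.04),'top of dowel side',S(566,86,.13))
print('hole',B(262,150,.095),D(128,141,.095))
pt=[B(*p,.095)for p in[(145,112),(372,78),(385,185),(160,220)]];print('plate top',pt,np.mean(pt,0))
ps=[D(*p,.095)for p in[(75,95),(178,88),(190,190),(82,197)]];print('plate side',ps,np.mean(ps,0))
print('handle',B(213,540,.058),B(435,508,.058), D(445,130,.058),D(472,240,.058))
E
```

```text
stand top [array([0.6691, 0.1695, 0.04  ]), array([0.6304, 0.1088, 0.04  ]), array([0.5712, 0.1435, 0.04  ]), array([0.6125, 0.2052, 0.04  ])]
stand side [array([0.6379, 0.1132, 0.04  ]), array([0.5763, 0.1486, 0.04  ]), array([0.6134, 0.2074, 0.04  ]), array([0.6719, 0.1702, 0.04  ])]
socket side [0.6247 0.1598 0.04  ] top of dowel side [0.6237 0.1592 0.13  ]
hole [ 0.675  -0.1349  0.095 ] [ 0.6782 -0.1342  0.095 ]
plate top [array([ 0.6891, -0.0882,  0.095 ]), array([ 0.7063, -0.1786,  0.095 ]), array([ 0.6621, -0.1838,  0.095 ]), array([ 0.6449, -0.0948,  0.095 ])] [ 0.6756 -0.1364  0.095 ]
plate side [array([ 0.7071, -0.1742,  0.095 ]), array([ 0.6615, -0.183 ,  0.095 ]), array([ 0.6465, -0.0937,  0.095 ]), array([ 0.6919, -0.0856,  0.095 ])] [ 0.6768 -0.1341  0.095 ]
handle [ 0.5237 -0.1211  0.058 ] [ 0.5395 -0.2102  0.058 ] [ 0.5419 -0.2157  0.058 ] [ 0.526  -0.1189  0.058 ]
```

The crop shows the small wooden block carrying the dowel with its red band. It measures about 70 mm, so it is the stand at ≈(0.624, 0.159). The red button is visible through the hole at crop (262,150), which puts the hole at ≈(0.6765, -0.1345). The chest's yaw is about 10.7°.

```bash
cat > d.py <<'E'
import sys,numpy as np
from bench import get_state
np.set_printoptions(precision=4,suppress=True)
s=get_state();p=s['tcp_pos'];r,pi,y=np.radians(s['eef_rot'])
from scipy.spatial.transform import Rotation as R
M=R.from_euler('xyz',[r,pi,y]).as_matrix()
print(s['time_s'],p,s['eef_rot'],'J',s['joints'].round(1),'F',s['force'],s['width'])
if len(sys.argv)>3:
    d=M.T@(np.array([float(a) for a in sys.argv[1:4]])-p);print('tool delta',d,'dist',np.linalg.norm(d))
if len(sys.argv)>4: print('turn',-(np.radians(float(sys.argv[4]))-y))
E
python3 d.py .624 .159 .20 10.7
```

```text
0.1 [ 0.1398 -0.5056  0.2041] [-179.9134   -0.0005   15.4601] J [-74.5   7.2  -2.3  80.5   0.   90. ] F [ 0.3898  0.0567 -0.3862] 0.08540575410172126
tool delta [ 0.6438 -0.5115  0.0049] dist 0.8222559114877506
turn 0.08308006952533392
```

Call:
{"name": "send_rows", "arguments": {"targets": [[1, 0.047, -0.037, 0, 0], [1, 0.047, -0.037, 0, 0], [1, 0.047, -0.037, 0, 0], [1, 0.047, -0.037, 0, 0], [1, 0.047, -0.037, 0, 0]]}}

```text
time_s: 0.72
tcp_pos: [0.3196, -0.2609, 0.2016]
eef_rot: [-179.7, 0.0, 14.9]
force: [1.0, -1.3, -0.4]
width: 0.0849
```

Call:
{"name": "send_rows", "arguments": {"targets": [[1, 0.047, -0.037, 0, 0], [1, 0.047, -0.037, 0, 0], [1, 0.047, -0.037, 0, 0], [1, 0.047, -0.037, 0, 0], [1, 0.047, -0.037, 0, 0]]}}

```text
time_s: 1.35
tcp_pos: [0.5027, -0.0123, 0.2017]
eef_rot: [-179.8, 0.0, 14.9]
force: [0.7, -1.1, -0.9]
width: 0.0854
```

```bash
python3 d.py .624 .159 .18 10.7
```

```text
1.35 [ 0.5027 -0.0123  0.2017] [-179.7741    0.0289   14.9285] J [ -1.5   4.9  -5.3  79.9   0.2 163.5] F [ 0.669  -1.0709 -0.9408] 0.08538176377840044
tool delta [ 0.1613 -0.1342  0.0221] dist 0.21099142562450549
turn 0.07380200338607018
```

Call:
{"name": "send_rows", "arguments": {"targets": [[1, 0, 0, 0, -0.09], [1, 0, 0, 0, -0.09], [1, 0.045, -0.03, 0, 0], [1, 0.045, -0.03, 0, 0]]}}

```text
time_s: 1.85
tcp_pos: [0.5591, 0.0854, 0.1997]
eef_rot: [-179.7, 0.2, 25.8]
force: [0.7, -1.4, 1.0]
width: 0.0856
```

```bash
python3 d.py .624 .1592 .16 26
```

```text
1.85 [0.5591 0.0854 0.1997] [-179.705     0.176    25.7548] J [  8.6  11.9   2.7  81.    0.2 162.8] F [ 0.6668 -1.4157  1.0429] 0.08557386700607536
tool delta [ 0.0907 -0.0381  0.0397] dist 0.10604393290029726
turn -0.0042803223885573005
```

Call:
{"name": "send_rows", "arguments": {"targets": [[1, 0.045, -0.019, 0, 0], [1, 0.045, -0.019, 0, 0], [1, 0, 0, 0, 0]]}}

```text
time_s: 2.22
tcp_pos: [0.6256, 0.1642, 0.1964]
eef_rot: [-179.7, 0.4, 26.0]
force: [-0.2, 0.3, -1.1]
width: 0.0854
```

```bash
python3 d.py .624 .1592 .09 26;python3 - <<'E'
from bench import *
import cv2
for n,(y0,y1,x0,x1) in dict(top=(110,190,150,250),side=(170,260,180,290)).items():
    i=camera(n)['img'][y0:y1,x0:x1,::-1];cv2.imwrite(f'pics/{n}1.png',cv2.resize(i,None,fx=6,fy=6,interpolation=cv2.INTER_CUBIC))
E
```

```text
2.225 [0.6256 0.1642 0.1964] [-179.6534    0.3843   25.9716] J [ 14.6  21.3  14.8  83.9   0.3 168.6] F [-0.1527  0.2539 -1.0992] 0.0853577192367305
tool delta [-0.0029  0.0044  0.1064] dist 0.10656993355703656
turn -0.0004958099776720126
```

View pics/side1.png

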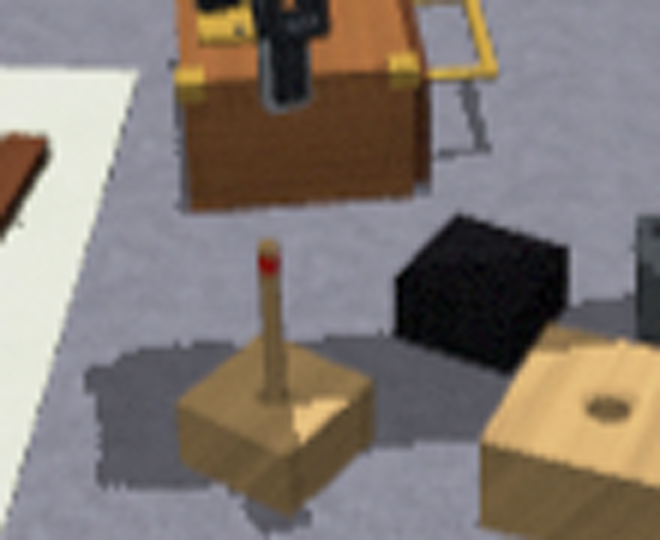

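The dowel stands free at side crop (270,250) and the gripper is above it, ready to go down.

Call:
{"name": "send_rows", "arguments": {"targets": [[1, -0.003, 0.0045, 0.03, 0], [1, 0, 0, 0.04, 0], [1, 0, 0, 0.03, 0], [1, 0, 0, 0.005, 0]]}}

```text
time_s: 2.82
tcp_pos: [0.6206, 0.1522, 0.0933]
eef_rot: [-179.8, 0.2, 25.6]
force: [-0.4, -0.6, -0.4]
width: 0.0855
```

```bash
python3 d.py .624 .1592 .09 26;python3 - <<'E'
from bench import *
import cv2
for n,(y0,y1,x0,x1) in dict(top=(110,190,150,250),side=(170,260,180,290)).items():
    i=camera(n)['img'][y0:y1,x0:x1,::-1];cv2.imwrite(f'pics/{n}2.png',cv2.resize(i,None,fx=6,fy=6,interpolation=cv2.INTER_CUBIC))
E
```

```text
2.825 [0.6206 0.1522 0.0933] [-179.7685    0.1978   25.5966] J [ 13.7  20.9   1.2  70.6   0.2 168.1] F [-0.4256 -0.5946 -0.4247] 0.0854895976801607
tool delta [ 0.0061 -0.0048  0.0033] dist 0.008442500657665448
turn -0.007041456081626152
```

View pics/side2.png

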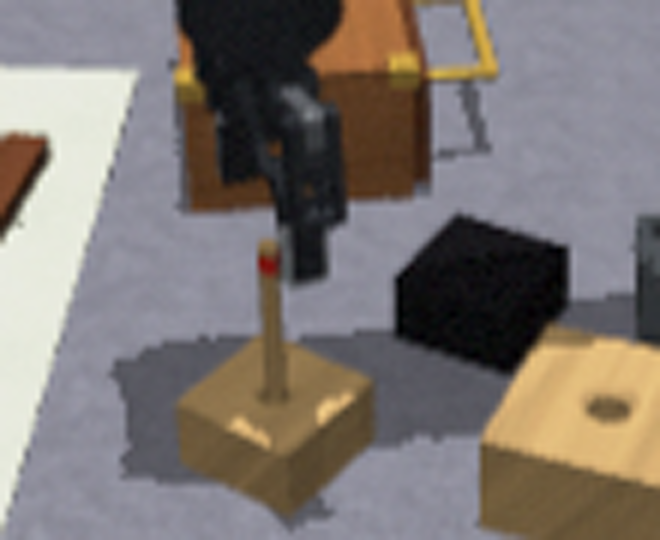

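Run:
```python
from h import *
for X in [(.6206-.43*.05,.1522+.9*.05,.106),(.6206+.43*.05,.1522-.9*.05,.106),(.624,.159,.13)]:
    print((proj('side',X)-[180,170])*6)
```

```text
[311.2920864  332.39505577]
[242.70823806 218.94880589]
[265.25917245 241.56354509]
```

Call:
{"name": "send_rows", "arguments": {"targets": [[1, 0.006, -0.005, 0.003, 0], [1, 0, 0, 0, 0]]}}

```text
time_s: 3.18
tcp_pos: [0.6269, 0.1603, 0.0956]
eef_rot: [-179.9, -0.2, 25.6]
force: [0.7, 0.9, -0.7]
width: 0.0857
```

```bash
python3 d.py .624 .1592 .09 26
```

```text
3.175 [0.6269 0.1603 0.0956] [-179.8517   -0.2423   25.5739] J [ 14.2  21.3   2.1  70.6   0.2 168.7] F [ 0.7472  0.8911 -0.6587] 0.08565949737060746
tool delta [-0.0032 -0.0002  0.0056] dist 0.006398610903753083
turn -0.0074373835332062765
```

Run:
```python
from bench import *
import cv2
for n,(y0,y1,x0,x1) in dict(top=(90,190,130,260),side=(150,260,170,300)).items():
    i=camera(n)['img'][y0:y1,x0:x1,::-1];cv2.imwrite(f'pics/{n}3.png',cv2.resize(i,None,fx=5,fy=5,interpolation=cv2.INTER_CUBIC))
```

```text
(no output)
```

View pics/side3.png

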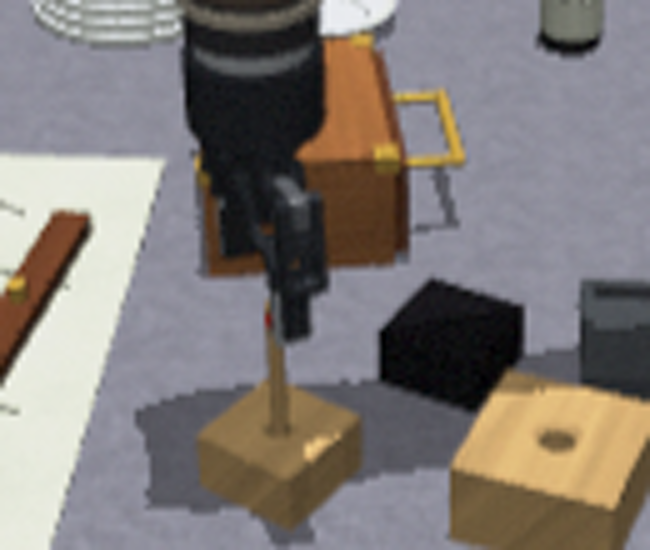

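View pics/top3.png

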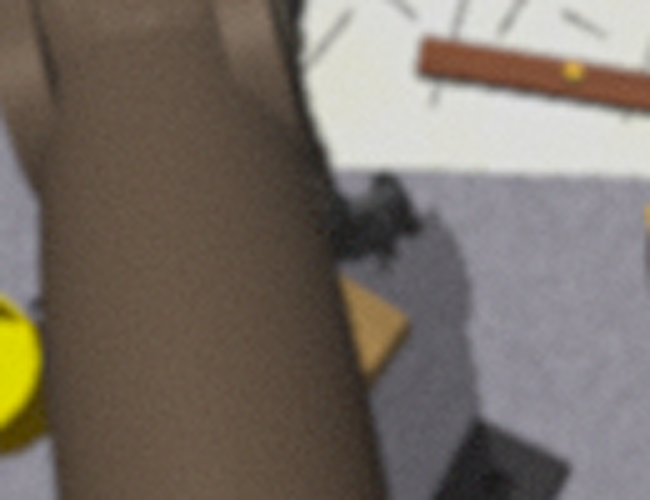

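Run:
```python
from h import *
import cv2
y=np.radians(15.46);t=np.array([np.sin(y),-np.cos(y)])
for s in(-.05,.05):
  for z in(.204,.217,.24): print(s,z,proj('side',(*(np.array([.1398,-.5056])+s*t),z)))
i=C['side']['img'][20:120,310:420,::-1];cv2.imwrite('pics/g.png',cv2.resize(i,None,fx=6,fy=6,interpolation=cv2.INTER_CUBIC))
```

```text
-0.05 0.204 [364.77000422 108.59371439]
-0.05 0.217 [365.26884446 105.48110785]
-0.05 0.24 [366.16252083  99.90484785]
0.05 0.204 [354.23857069  99.88240881]
0.05 0.217 [354.66810102  96.8827911 ]
0.05 0.24 [355.43714226  91.51220476]
```

View pics/g.png

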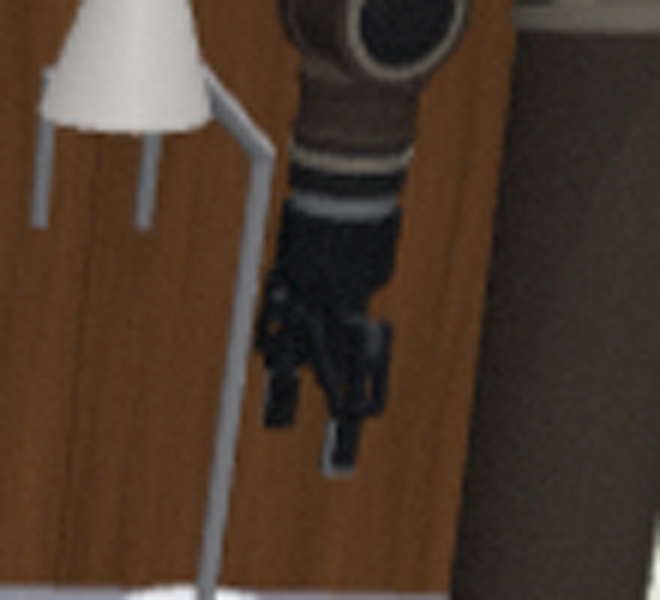

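Call:
{"name": "send_rows", "arguments": {"targets": [[1, -0.003, 0, 0.018, 0], [1, 0, 0, 0, 0]]}}

```text
time_s: 3.52
tcp_pos: [0.6248, 0.1592, 0.0785]
eef_rot: [-179.9, -0.3, 25.6]
force: [0.1, -0.5, -0.7]
width: 0.0855
```

```bash
python3 d.py .624 .1592 .074 26
```

```text
3.525 [0.6248 0.1592 0.0785] [-179.8858   -0.3384   25.5918] J [ 14.2  21.3  -0.   68.4   0.2 168.6] F [ 0.127  -0.4845 -0.6988] 0.0854641039088439
tool delta [-0.0008 -0.0004  0.0045] dist 0.004568040819139184
turn -0.007123593003638018
```

Call:
{"name": "send_rows", "arguments": {"targets": [[0, 0, 0, 0.002, 0], [0, 0, 0, 0, 0], [0, 0, 0, 0, 0], [0, 0, 0, 0, 0], [0, 0, 0, 0, 0]]}}

```text
time_s: 4.15
tcp_pos: [0.6263, 0.1596, 0.0789]
eef_rot: [-179.9, -0.5, 25.6]
force: [-0.5, 1.3, -1.3]
width: 0.0078
```

```bash
python3 d.py .624 .1592 .074 26
python3 - <<'E'
from bench import *
import cv2
for n,(y0,y1,x0,x1) in dict(side=(150,260,170,300)).items():
    i=camera(n)['img'][y0:y1,x0:x1,::-1];cv2.imwrite(f'pics/{n}4.png',cv2.resize(i,None,fx=5,fy=5,interpolation=cv2.INTER_CUBIC))
E
```

```text
4.15 [0.6263 0.1596 0.0789] [-179.9232   -0.5257   25.5974] J [ 14.2  21.3  -0.   68.2   0.2 168.6] F [-0.5053  1.252  -1.2858] 0.007820143552270658
tool delta [-0.0023 -0.0006  0.0049] dist 0.005407609752990394
turn -0.007027155975464938
```

View pics/side4.png

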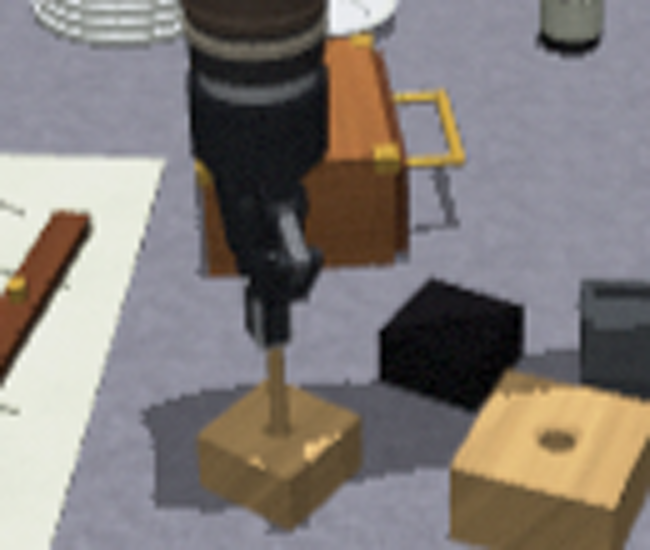

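Both jaws are closed on the dowel at crop (270,320), width 7.8 mm. Lifting it slowly.

Call:
{"name": "send_rows", "arguments": {"targets": [[0, 0, 0, -0.01, 0], [0, 0, 0, -0.012, 0], [0, 0, 0, -0.012, 0], [0, 0, 0, -0.02, 0], [0, 0, 0, -0.03, 0]]}}

```text
time_s: 4.82
tcp_pos: [0.6245, 0.1589, 0.1658]
eef_rot: [-179.9, -0.3, 25.6]
force: [0.0, 0.0, -0.4]
width: 0.0077
```

```bash
python3 d.py .6765 -.1345 .195 10.7
python3 - <<'E'
from bench import *
import cv2
for n,(y0,y1,x0,x1) in dict(side=(130,260,170,300)).items():
    i=camera(n)['img'][y0:y1,x0:x1,::-1];cv2.imwrite(f'pics/{n}5.png',cv2.resize(i,None,fx=5,fy=4.6,interpolation=cv2.INTER_CUBIC))
E
```

```text
4.825 [0.6245 0.1589 0.1658] [-179.8953   -0.3434   25.5976] J [ 14.2  20.2   9.4  78.9   0.2 168.6] F [ 0.0138  0.0286 -0.3502] 0.007696437321285986
tool delta [-0.0797  0.287  -0.0302] dist 0.29935496621497165
turn 0.2600130421039108
```

View pics/side5.png

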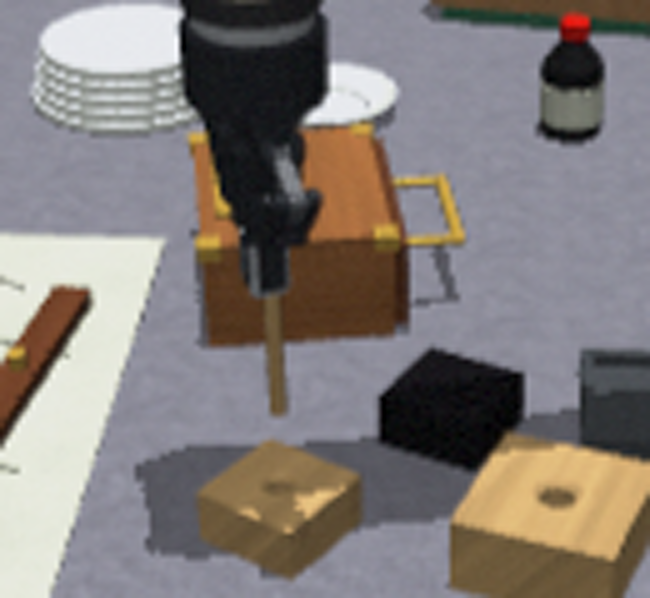

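Call:
{"name": "send_rows", "arguments": {"targets": [[0, 0, 0, -0.03, 0], [0, -0.013, 0.047, 0, 0], [0, -0.013, 0.047, 0, 0], [0, -0.013, 0.047, 0, 0], [0, -0.013, 0.047, 0, 0]]}}

```text
time_s: 5.5
tcp_pos: [0.663, -0.0338, 0.2076]
eef_rot: [179.9, -1.2, 26.0]
force: [0.6, 0.0, -0.8]
width: 0.0077
```

```bash
python3 d.py .6765 -.1345 .195 10.7; python3 -c "
from h import *
print(proj('side',(.6245,.1589,.097)))"
```

```text
5.5 [ 0.663  -0.0338  0.2076] [179.8695  -1.2243  26.0308] J [ -3.1  21.9  17.   84.    0.5 150.8] F [ 0.6252  0.0203 -0.7894] 0.00766001593443002
tool delta [-0.0323  0.0964  0.0121] dist 0.1024178572490068
turn 0.2675733392015895
[224.5121983  219.46669304]
```

```bash
cat >> d.py <<'E'
L=.0689
tip=p+M[:,2]*L
print('tip',tip)
h=np.array([.6765,-.1345,.095])
print('tip->hole in tool axes',M.T@(h-tip),'world',h-tip)
E
echo
```

Call:
{"name": "send_rows", "arguments": {"targets": [[0, -0.016, 0.045, 0, 0], [0, -0.016, 0.045, 0.01, 0], [0, 0, 0, 0, 0.13], [0, 0, 0, 0, 0.13], [0, 0, 0, 0, 0]]}}

```text
time_s: 6.12
tcp_pos: [0.6748, -0.1372, 0.1996]
eef_rot: [-179.9, -1.4, 10.4]
force: [0.2, -0.2, -0.0]
width: 0.0076
```

```bash
python3 d.py .6765 -.1345 .195 10.7
```

```text
6.125 [ 0.6748 -0.1372  0.1996] [-179.9115   -1.4233   10.3937] J [-11.8  24.7  20.1  84.1   0.6 157.8] F [ 0.1696 -0.1669 -0.0467] 0.007621520679919546
tool delta [ 0.0021 -0.0023  0.0047] dist 0.005610329008834134
turn -0.005346160466415173
tip [ 0.6765 -0.1368  0.1307]
tip->hole in tool axes [-0.0004 -0.0022  0.0357] world [ 0.      0.0023 -0.0357]
```

Call:
{"name": "send_rows", "arguments": {"targets": [[0, 0, -0.002, 0.015, 0], [0, 0, 0, 0.01, 0], [0, 0, 0, 0, 0]]}}

```text
time_s: 6.5
tcp_pos: [0.675, -0.1341, 0.1729]
eef_rot: [-179.9, -1.4, 10.7]
force: [-0.3, 0.6, -0.3]
width: 0.0075
```

```bash
python3 d.py
python3 - <<'E'
from bench import *
import cv2,numpy as np
a=camera('side')['img'][135:205,195:265,::-1];b=camera('top')['img'][110:180,255:325,::-1]
cv2.imwrite('pics/s6.png',cv2.resize(a,None,fx=8,fy=8,interpolation=cv2.INTER_CUBIC))
cv2.imwrite('pics/t6.png',cv2.resize(b,None,fx=8,fy=8,interpolation=cv2.INTER_CUBIC))
E
```

```text
6.5 [ 0.675  -0.1341  0.1729] [-179.9097   -1.4182   10.6961] J [-11.5  24.4  16.3  80.6   0.6 157.8] F [-0.3036  0.5918 -0.3451] 0.007523690583528781
tip [ 0.6766 -0.1337  0.104 ]
tip->hole in tool axes [-0.0005  0.0008  0.009 ] world [-0.0001 -0.0008 -0.009 ]
```

View pics/s6.png

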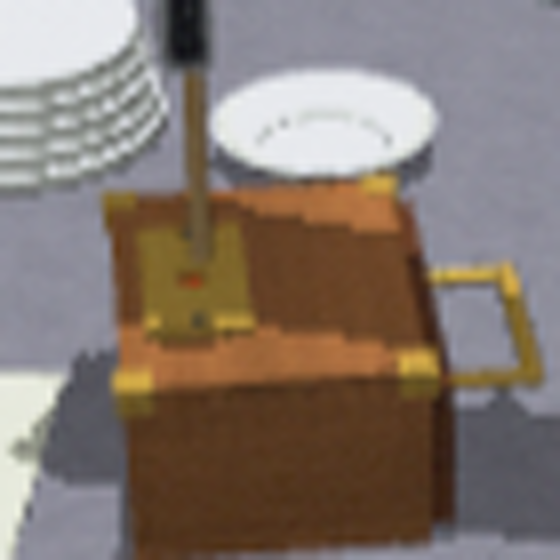

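View pics/t6.png

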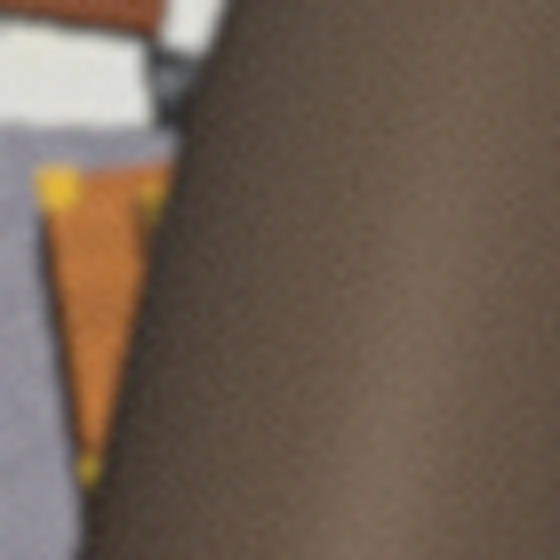

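Run:
```python
from h import *
f=lambda X:(proj('side',X)-[195,135]+.5)*8-.5
print('tip pred',f((.6766,-.1337,.104)),'hole',f((.6765,-.1345,.095)),f((.6798,-.1342,.095)),f((.6765,-.1245,.095)), 'tip+5mm x',f((.6816,-.1337,.104)))
```

```text
tip pred [194.4593812  259.77401591] hole [195.90624367 276.71900673] [188.34531681 276.86935157] [193.11047743 288.1386735 ] tip+5mm x [183.08686885 259.48648936]
```

Run:
```python
from bench import *
import cv2,numpy as np
im=np.mean([camera('side')['img'].astype(float) for _ in range(4)],0)
a=im[155:181,208:232]
cv2.imwrite('pics/s7.png',cv2.resize(a[:,:,::-1].astype(np.uint8),None,fx=22,fy=22,interpolation=cv2.INTER_CUBIC))
```

```text
(no output)
```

View pics/s7.png

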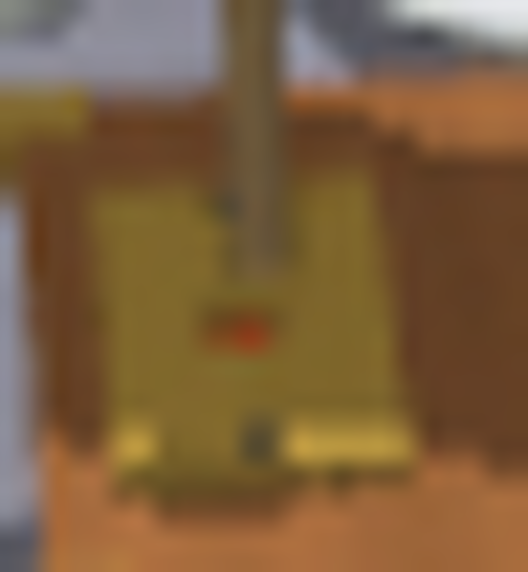

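The hole shows at crop (238,330), with the dowel tip at (261,265), about 4 mm too far toward -x. I'll shift +x and slightly +y.

Call:
{"name": "send_rows", "arguments": {"targets": [[0, 0.004, -0.0007, 0, 0], [0, 0, 0, 0.002, 0], [0, 0, 0, 0, 0]]}}

```text
time_s: 7.18
tcp_pos: [0.6804, -0.1331, 0.1734]
eef_rot: [-180.0, -1.6, 10.6]
force: [-0.1, 0.0, -0.1]
width: 0.0077
```

```bash
python3 d.py
python3 - <<'E'
from bench import *
import cv2,numpy as np
im=np.mean([camera('side')['img'].astype(float) for _ in range(4)],0)
a=im[155:181,208:232]
cv2.imwrite('pics/s8.png',cv2.resize(a[:,:,::-1].astype(np.uint8),None,fx=22,fy=22,interpolation=cv2.INTER_CUBIC))
E
```

```text
7.175 [ 0.6804 -0.1331  0.1734] [-179.9935   -1.631    10.6468] J [-11.4  24.8  17.   80.7   0.6 158. ] F [-0.0827  0.0372 -0.1137] 0.007687929852624304
tip [ 0.6823 -0.1327  0.1045]
tip->hole in tool axes [-0.0063  0.0007  0.0093] world [-0.0058 -0.0018 -0.0095]
```

View pics/s8.png

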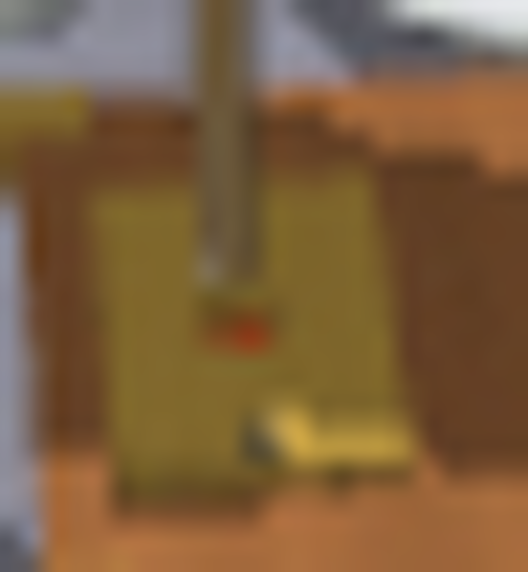

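Call:
{"name": "send_rows", "arguments": {"targets": [[0, -0.001, -0.0012, 0.003, 0], [0, 0, 0, 0.003, 0], [0, 0, 0, 0.003, 0], [0, 0, 0, 0.002, 0]]}}

```text
time_s: 7.88
tcp_pos: [0.6793, -0.1323, 0.1622]
eef_rot: [180.0, -1.7, 10.6]
force: [-0.2, -1.4, -0.7]
width: 0.0077
```

```bash
python3 d.py
python3 - <<'E'
from bench import *
import cv2,numpy as np
im=np.mean([camera('side')['img'].astype(float) for _ in range(4)],0)
a=im[155:181,208:232]
cv2.imwrite('pics/s9.png',cv2.resize(a[:,:,::-1].astype(np.uint8),None,fx=22,fy=22,interpolation=cv2.INTER_CUBIC))
E
```

```text
7.875 [ 0.6793 -0.1323  0.1622] [179.9726  -1.6609  10.6335] J [-11.3  24.6  15.3  79.1   0.6 158.1] F [-0.2375 -1.4345 -0.6626] 0.007691467600240807
tip [ 0.6813 -0.1319  0.0933]
tip->hole in tool axes [-0.0051  0.0017 -0.0019] world [-0.0048 -0.0026  0.0017]
```

View pics/s9.png

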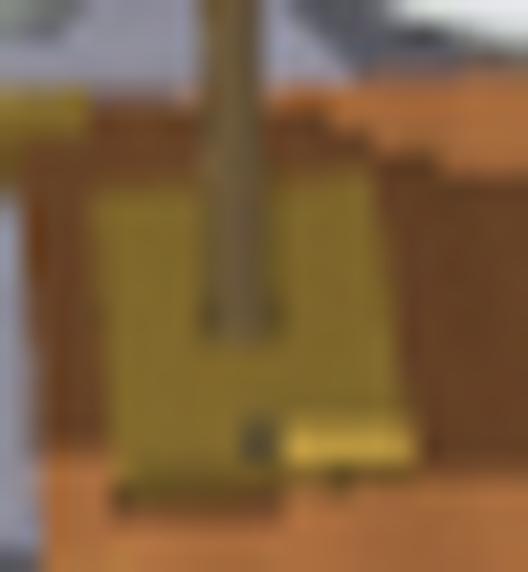

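The tip looks centred in the dark hole rim at (238,335), with no vertical force. Continuing down gently.

Call:
{"name": "send_rows", "arguments": {"targets": [[0, 0, 0, 0.002, 0], [0, 0, 0, 0.002, 0], [0, 0, 0, 0.002, 0]]}}

```text
time_s: 8.45
tcp_pos: [0.6795, -0.1324, 0.1559]
eef_rot: [180.0, -1.7, 10.6]
force: [0.0, 0.0, -0.2]
width: 0.0077
```

```bash
python3 d.py
```

```text
8.45 [ 0.6795 -0.1324  0.1559] [179.9658  -1.6538  10.6216] J [-11.3  24.6  14.5  78.4   0.6 158.1] F [ 0.012   0.0487 -0.243 ] 0.007675233825575089
tip [ 0.6815 -0.1321  0.0871]
tip->hole in tool axes [-0.0051  0.0014 -0.0081] world [-0.005  -0.0024  0.0079]
```

It's in the hole: 8 mm below the plate surface with no force.

Call:
{"name": "send_rows", "arguments": {"targets": [[0, 0, 0, 0.003, 0], [0, 0, 0, 0.003, 0], [0, 0, 0, 0.003, 0]]}}

```text
time_s: 8.82
tcp_pos: [0.6798, -0.1324, 0.1465]
eef_rot: [180.0, -1.7, 10.6]
force: [-0.7, -0.2, 5.9]
width: 0.0077
```

Call:
{"name": "send_rows", "arguments": {"targets": [[0, 0, 0, 0.002, 0]]}}

```text
time_s: 8.95
tcp_pos: [0.6803, -0.1323, 0.1454]
eef_rot: [179.9, -1.8, 10.6]
force: [-1.7, 0.0, 6.0]
width: 0.0077
```

Call:
{"name": "send_rows", "arguments": {"targets": [[0, 0, 0, 0.002, 0]]}}

```text
time_s: 9.07
tcp_pos: [0.6807, -0.1322, 0.1447]
eef_rot: [179.9, -1.9, 10.6]
force: [-1.7, -0.0, 7.7]
width: 0.0077
```

```bash
python3 d.py
```

```text
9.075 [ 0.6807 -0.1322  0.1447] [179.9131  -1.869   10.6335] J [-11.3  24.6  13.   76.7   0.6 158.1] F [-1.7334 -0.0461  7.6556] 0.007744828364435131
tip [ 0.683  -0.1319  0.0759]
tip->hole in tool axes [-0.0062  0.0014 -0.0194] world [-0.0065 -0.0026  0.0191]
```

Call:
{"name": "send_rows", "arguments": {"targets": [[0, -0.001, 0, 0.003, 0]]}}

```text
time_s: 9.2
tcp_pos: [0.6804, -0.1323, 0.1433]
eef_rot: [179.9, -2.0, 10.6]
force: [-1.6, 0.2, 8.4]
width: 0.0078
```

Call:
{"name": "send_rows", "arguments": {"targets": [[0, -0.0005, 0, 0.003, 0]]}}

```text
time_s: 9.32
tcp_pos: [0.6804, -0.1323, 0.1418]
eef_rot: [179.9, -2.1, 10.6]
force: [-1.3, -0.7, 8.9]
width: 0.008
```

```bash
python3 d.py
python3 - <<'E'
from bench import *
import cv2,numpy as np
im=camera('side')['img']
a=im[140:210,200:290]
cv2.imwrite('pics/s10.png',cv2.resize(a[:,:,::-1].astype(np.uint8),None,fx=8,fy=8,interpolation=cv2.INTER_CUBIC))
E
```

```text
9.325 [ 0.6804 -0.1323  0.1418] [179.8597  -2.1409  10.6474] J [-11.3  24.3  12.2  75.9   0.7 158.1] F [-1.3424 -0.708   8.8765] 0.007957334388970182
tip [ 0.683 -0.132  0.073]
tip->hole in tool axes [-0.006   0.0014 -0.0222] world [-0.0065 -0.0025  0.022 ]
```

View pics/s10.png

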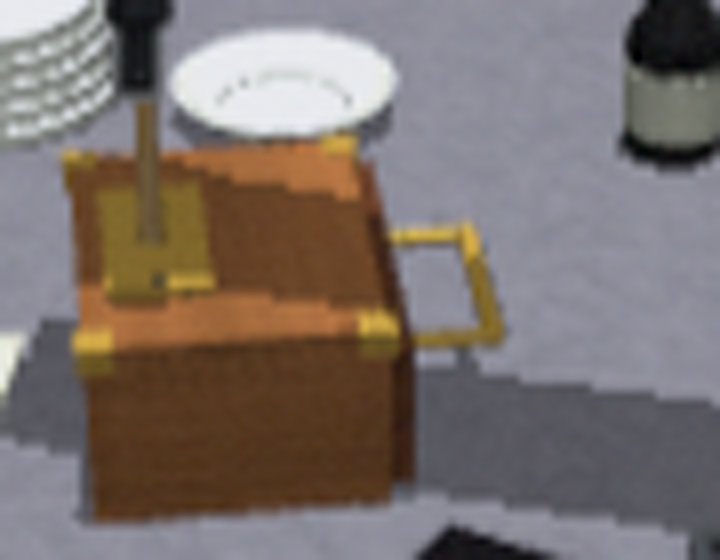

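The drawer is still shut (handle at crop (480,290)). Pushing further.

Call:
{"name": "send_rows", "arguments": {"targets": [[0, -0.0005, 0, 0.003, 0]]}}

```text
time_s: 9.5
tcp_pos: [0.6802, -0.1322, 0.1399]
eef_rot: [179.8, -2.2, 10.7]
force: [-1.0, 0.8, 6.2]
width: 0.0077
```

Call:
{"name": "send_rows", "arguments": {"targets": [[0, -0.0005, 0, 0.003, 0]]}}

```text
time_s: 9.62
tcp_pos: [0.6802, -0.1322, 0.1382]
eef_rot: [179.8, -2.3, 10.7]
force: [-2.4, -0.6, 6.6]
width: 0.0077
```

```bash
python3 d.py
python3 - <<'E'
from bench import *
import cv2,numpy as np
im=camera('side')['img']
a=im[140:210,200:290]
cv2.imwrite('pics/s11.png',cv2.resize(a[:,:,::-1].astype(np.uint8),None,fx=8,fy=8,interpolation=cv2.INTER_CUBIC))
E
```

```text
9.625 [ 0.6802 -0.1322  0.1382] [179.8161  -2.3386  10.6605] J [-11.3  24.1  11.5  75.2   0.7 158. ] F [-2.4422 -0.6412  6.552 ] 0.007690515350741056
tip [ 0.683  -0.1319  0.0694]
tip->hole in tool axes [-0.0058  0.0014 -0.0259] world [-0.0065 -0.0026  0.0256]
```

View pics/s11.png

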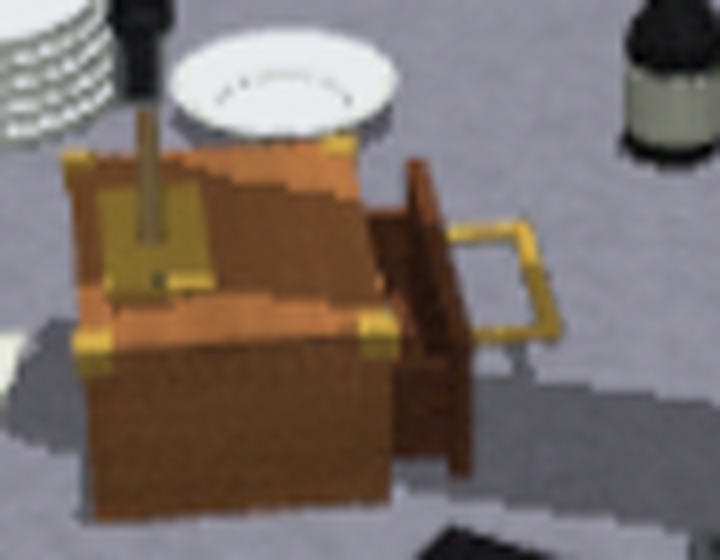

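The drawer has sprung out (handle now at crop (540,290)). Holding one row, then withdrawing.

Call:
{"name": "send_rows", "arguments": {"targets": [[0, 0, 0, 0, 0], [0, -0.0015, 0, -0.01, 0], [0, 0, 0, -0.015, 0], [0, 0, 0, -0.02, 0], [0, 0, 0, -0.03, 0]]}}

```text
time_s: 10.3
tcp_pos: [0.6744, -0.132, 0.2156]
eef_rot: [179.9, -2.2, 10.7]
force: [0.8, -0.3, -0.4]
width: 0.0081
```

```bash
python3 d.py .6263 .1596 .21 25.6
```

```text
10.3 [ 0.6744 -0.132   0.2156] [179.9378  -2.2382  10.6748] J [-11.4  23.9  20.9  84.9   0.8 157.9] F [ 0.8282 -0.3166 -0.4424] 0.008114011566553253
tool delta [ 0.0065 -0.2955  0.0055] dist 0.29563773841395685
turn -0.2604933939707386
tip [ 0.6771 -0.1316  0.1467]
tip->hole in tool axes [-0.0031  0.0027  0.0516] world [-0.0006 -0.0029 -0.0517]
```

Call:
{"name": "send_rows", "arguments": {"targets": [[0, 0, 0, 0, -0.13], [0, 0, 0, 0, -0.13], [0, 0.013, -0.045, 0, 0], [0, 0.013, -0.045, 0, 0], [0, 0.013, -0.045, 0, 0]]}}

```text
time_s: 10.92
tcp_pos: [0.6521, 0.0067, 0.2215]
eef_rot: [179.2, -2.5, 25.8]
force: [-0.0, 0.6, 0.1]
width: 0.0076
```

Call:
{"name": "send_rows", "arguments": {"targets": [[0, 0.013, -0.045, 0, 0], [0, 0.013, -0.045, 0, 0], [0, 0, 0, 0, 0]]}}

```text
time_s: 11.3
tcp_pos: [0.635, 0.1055, 0.2237]
eef_rot: [179.3, -2.6, 26.0]
force: [-0.4, -0.7, 0.1]
width: 0.0076
```

```bash
python3 d.py .6263 .1596 .175 25.6
```

```text
11.3 [0.635  0.1055 0.2237] [179.2683  -2.6025  25.9942] J [  9.4  18.1  13.8  82.9   0.  163.4] F [-0.3613 -0.7353  0.1394] 0.007622903001522535
tool delta [ 0.0137 -0.0531  0.0487] dist 0.07332916336582301
turn 0.006880295032406891
tip [0.6382 0.106  0.1548]
tip->hole in tool axes [-0.0737  0.2322  0.0595] world [ 0.0383 -0.2405 -0.0598]
```

Call:
{"name": "send_rows", "arguments": {"targets": [[0, 0.006, -0.027, 0, 0], [0, 0.006, -0.027, 0.01, 0], [0, 0, 0, 0.01, 0], [0, 0, 0, 0, 0]]}}

```text
time_s: 11.8
tcp_pos: [0.6239, 0.1589, 0.2049]
eef_rot: [179.2, -2.7, 25.9]
force: [0.0, -0.4, -0.6]
width: 0.0079
```

```bash
python3 d.py .6237 .1593 .155 25.6;  python3 - <<'E'
from bench import *
import cv2
i=camera('side')['img'][150:260,170:300,::-1];cv2.imwrite('pics/s12.png',cv2.resize(i,None,fx=6,fy=5.4,interpolation=cv2.INTER_CUBIC))
E
```

```text
11.8 [0.6239 0.1589 0.2049] [179.2127  -2.6688  25.9223] J [ 14.4  17.9  11.1  80.4  -0.2 168.5] F [ 0.0416 -0.3844 -0.623 ] 0.007868351671701261
tool delta [-0.0023 -0.0011  0.0498] dist 0.04989280866769542
turn 0.005625502652222669
tip [0.6272 0.1594 0.1361]
tip->hole in tool axes [-0.0859  0.2854  0.041 ] world [ 0.0493 -0.2939 -0.0411]
```

View pics/s12.png

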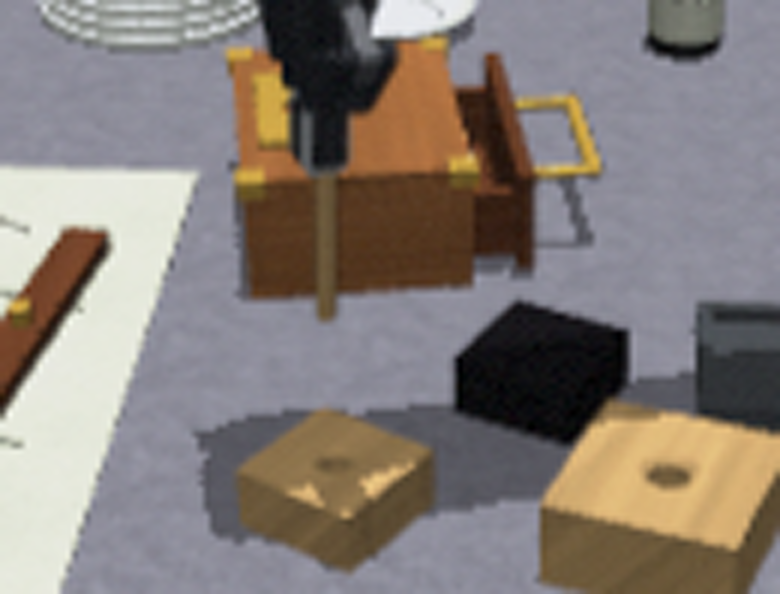

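Run:
```python
from h import *
for X in[(.6237,.1592,.136),(.6237,.1592,.131),(.6237,.1592,.04),(.6287,.1592,.04)]: print((proj('side',X)-[170,150]+.5)*[6,5.4]-.5)
```

```text
[327.81934233 318.60827024]
[328.25375899 326.30870012]
[335.80873188 460.22745845]
[325.77739898 459.95249321]
```

Call:
{"name": "send_rows", "arguments": {"targets": [[0, -0.001, 0, 0.025, 0], [0, -0.001, 0, 0.02, 0], [0, 0, 0, 0, 0]]}}

```text
time_s: 12.22
tcp_pos: [0.6262, 0.1551, 0.1616]
eef_rot: [179.2, -2.9, 25.7]
force: [-0.5, 0.3, -0.0]
width: 0.0077
```

```bash
python3 d.py .6237 .1593 .115 25.6;  python3 - <<'E'
from bench import *
import cv2
i=camera('side')['img'][190:260,200:260,::-1];cv2.imwrite('pics/s13.png',cv2.resize(i,None,fx=10,fy=8.5,interpolation=cv2.INTER_CUBIC))
E
```

```text
12.225 [0.6262 0.1551 0.1616] [179.1541  -2.8653  25.6732] J [ 14.   17.8   5.6  74.7  -0.3 168.4] F [-0.4883  0.328  -0.0346] 0.007654667130941206
tool delta [-0.0028 -0.0055  0.0464] dist 0.04684061004839817
turn 0.001278088260691257
tip [0.6298 0.1557 0.0928]
tip->hole in tool axes [-0.0834  0.2819 -0.0022] world [ 0.0467 -0.2902  0.0022]
```

View pics/s13.png

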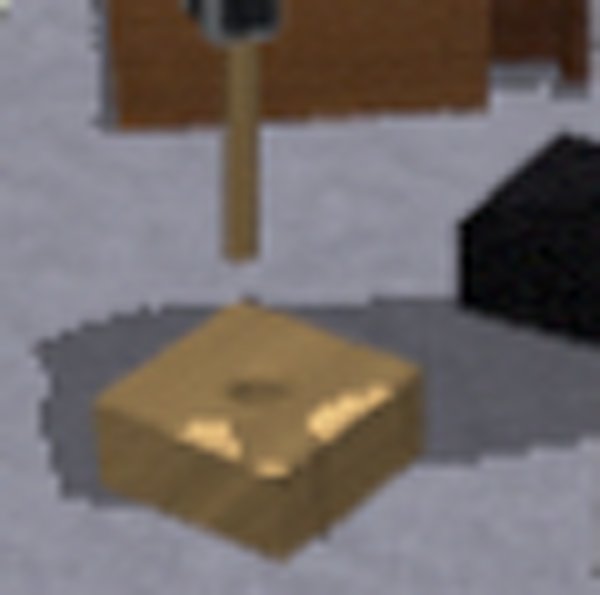

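Call:
{"name": "send_rows", "arguments": {"targets": [[0, -0.004, -0.005, 0.012, 0], [0, 0, 0, 0.012, 0], [0, 0, 0, 0, 0]]}}

```text
time_s: 12.65
tcp_pos: [0.623, 0.158, 0.1391]
eef_rot: [179.1, -3.1, 25.6]
force: [-0.1, -0.8, -0.5]
width: 0.0074
```

```bash
python3 d.py .6235 .1593 .105 25.6;  python3 - <<'E'
from bench import *
import cv2
i=camera('side')['img'][190:260,200:260,::-1];cv2.imwrite('pics/s14.png',cv2.resize(i,None,fx=10,fy=8.5,interpolation=cv2.INTER_CUBIC))
E
```

```text
12.65 [0.623  0.158  0.1391] [179.0984  -3.1144  25.6297] J [ 14.4  17.5   2.3  71.5  -0.3 168.8] F [-0.1255 -0.8479 -0.4508] 0.0073765282633047715
tool delta [-0.0008 -0.0015  0.0341] dist 0.03410772070521071
turn 0.0005185566058715785
tip [0.6268 0.1587 0.0703]
tip->hole in tool axes [-0.0806  0.2862 -0.0246] world [ 0.0497 -0.2932  0.0247]
```

View pics/s14.png

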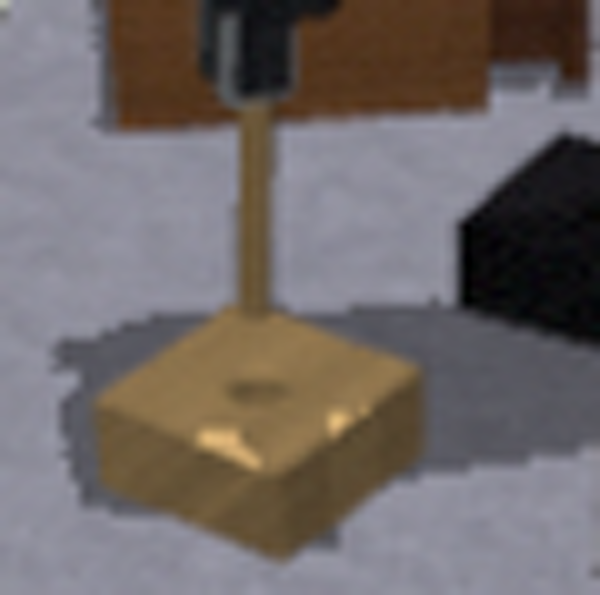

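Call:
{"name": "send_rows", "arguments": {"targets": [[0, -0.001, -0.0015, 0.012, 0], [0, -0.0005, -0.001, 0.012, 0], [0, 0, 0, 0.005, 0]]}}

```text
time_s: 13.08
tcp_pos: [0.6228, 0.1604, 0.1094]
eef_rot: [179.1, -3.2, 25.6]
force: [-0.6, -0.7, 0.4]
width: 0.0076
```

```bash
python3 d.py .6230 .1593 .08 25.6;  python3 - <<'E'
from bench import *
import cv2
i=camera('side')['img'][190:260,200:260,::-1];cv2.imwrite('pics/s15.png',cv2.resize(i,None,fx=10,fy=8.5,interpolation=cv2.INTER_CUBIC))
E
```

```text
13.075 [0.6228 0.1604 0.1094] [179.08    -3.2283  25.6473] J [ 14.6  17.9  -1.   67.8  -0.3 169. ] F [-0.6285 -0.6715  0.3614] 0.007594890679389034
tool delta [-0.002   0.0006  0.0294] dist 0.02946044482660971
turn 0.0008252252425934858
tip [0.6268 0.1611 0.0407]
tip->hole in tool axes [-0.0799  0.2889 -0.0543] world [ 0.0497 -0.2956  0.0543]
```

View pics/s15.png

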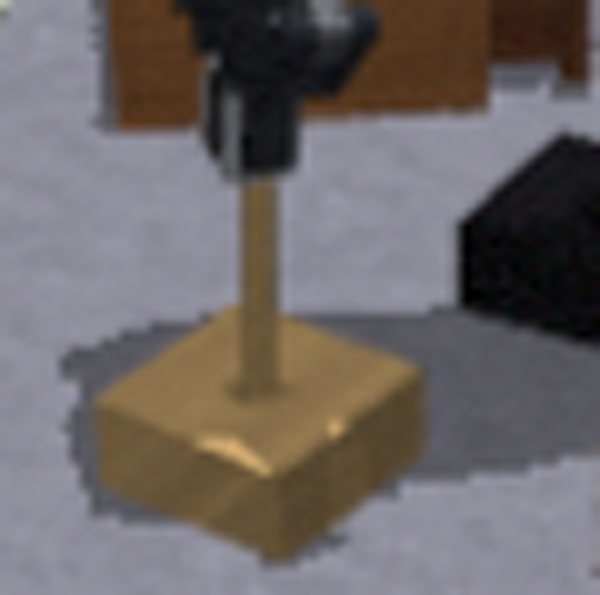

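The tip is at the socket mouth (258,392). Going down.

Call:
{"name": "send_rows", "arguments": {"targets": [[0, -0.0006, 0.0003, 0.01, 0], [0, -0.0006, 0, 0.01, 0], [0, 0, 0, 0.002, 0]]}}

```text
time_s: 13.5
tcp_pos: [0.623, 0.1597, 0.0853]
eef_rot: [179.1, -3.2, 25.6]
force: [-0.4, -0.1, -0.5]
width: 0.0076
```

```bash
python3 d.py .6230 .1593 .08 25.6
```

```text
13.5 [0.623  0.1597 0.0853] [179.0855  -3.1812  25.6461] J [ 14.5  18.4  -3.4  65.   -0.3 168.9] F [-0.3541 -0.0619 -0.543 ] 0.007603017485262826
tool delta [-0.0004  0.0003  0.0053] dist 0.0052824142766795725
turn 0.0008051559356813676
tip [0.6269 0.1604 0.0165]
tip->hole in tool axes [-0.0784  0.2886 -0.0784] world [ 0.0496 -0.2949  0.0785]
```

Inside the socket with no force. Last few mm.

Call:
{"name": "send_rows", "arguments": {"targets": [[0, 0, 0, 0.003, 0], [0, 0, 0, 0.002, 0]]}}

```text
time_s: 13.75
tcp_pos: [0.6235, 0.1598, 0.0801]
eef_rot: [179.1, -3.2, 25.6]
force: [-1.3, 0.5, 0.2]
width: 0.0074
```

Call:
{"name": "send_rows", "arguments": {"targets": [[0, 0, 0, 0.002, 0], [0, 0, 0, 0.002, 0]]}}

```text
time_s: 14.0
tcp_pos: [0.6252, 0.1604, 0.0789]
eef_rot: [179.1, -3.5, 25.6]
force: [-4.3, 0.4, 12.1]
width: 0.0079
```

```bash
python3 d.py .6230 .1593 .08 25.6;  python3 - <<'E'
from bench import *
import cv2
i=camera('side')['img'][190:260,200:260,::-1];cv2.imwrite('pics/s16.png',cv2.resize(i,None,fx=10,fy=8.5,interpolation=cv2.INTER_CUBIC))
E
```

```text
14.0 [0.6252 0.1604 0.0789] [179.0533  -3.4662  25.6465] J [ 14.5  18.5  -4.   63.9  -0.3 168.9] F [-4.3171  0.3682 12.1286] 0.00787210945166851
tool delta [-0.0024  0.     -0.0013] dist 0.0027166053033110603
turn 0.0008112575209113237
tip [0.6295 0.1611 0.0101]
tip->hole in tool axes [-0.0803  0.2883 -0.0852] world [ 0.047  -0.2956  0.0849]
```

View pics/s16.png

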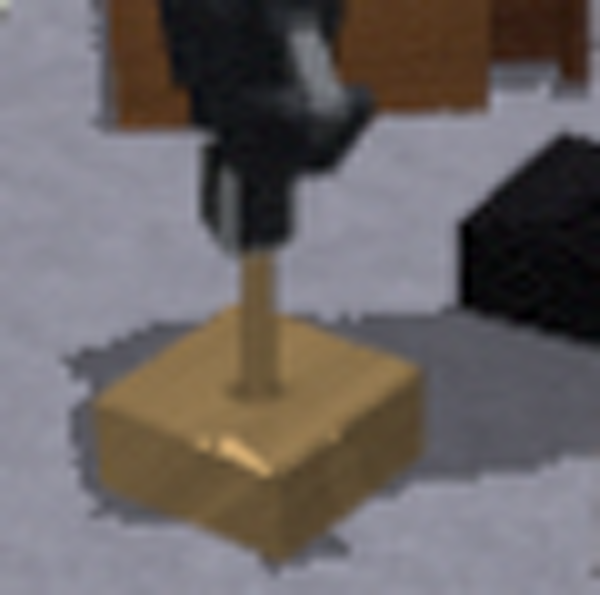

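The foot is on the socket floor (12 N upward, tip reading 0.010). Releasing.

Call:
{"name": "send_rows", "arguments": {"targets": [[0, -0.001, 0, -0.0015, 0], [1, 0, 0, 0, 0], [1, 0, 0, 0, 0], [1, 0, 0, 0, 0], [1, 0, 0, 0, 0]]}}

```text
time_s: 14.68
tcp_pos: [0.6245, 0.1599, 0.0807]
eef_rot: [179.0, -3.5, 25.6]
force: [-0.4, 0.7, -0.5]
width: 0.0792
```

Call:
{"name": "send_rows", "arguments": {"targets": [[1, 0, 0, 0, 0], [1, 0, 0, -0.02, 0], [1, 0, 0, -0.03, 0], [1, 0, 0, -0.04, 0], [1, 0, 0, -0.03, 0]]}}

```text
time_s: 15.3
tcp_pos: [0.615, 0.1581, 0.1996]
eef_rot: [179.1, -3.1, 25.6]
force: [-0.3, 0.4, -0.6]
width: 0.0851
```

```bash
python3 d.py .53 -.16 .2 10.7;  python3 - <<'E'
from bench import *
import cv2
I=camera('side')['img'][:,:,::-1]
i=I[140:260,180:300];cv2.imwrite('pics/s17.png',cv2.resize(i,None,fx=5,fy=5,interpolation=cv2.INTER_CUBIC))
E
```

```text
15.3 [0.615  0.1581 0.1996] [179.1184  -3.0983  25.6405] J [ 14.6  16.5   8.4  78.8  -0.3 168.9] F [-0.2984  0.4229 -0.5824] 0.08505301538615542
tool delta [-0.2139  0.2501 -0.0082] dist 0.3292051471577298
turn 0.260761256457465
tip [0.6188 0.1587 0.1308]
tip->hole in tool axes [-0.0767  0.2888  0.0361] world [ 0.0577 -0.2932 -0.0358]
```

View pics/s17.png

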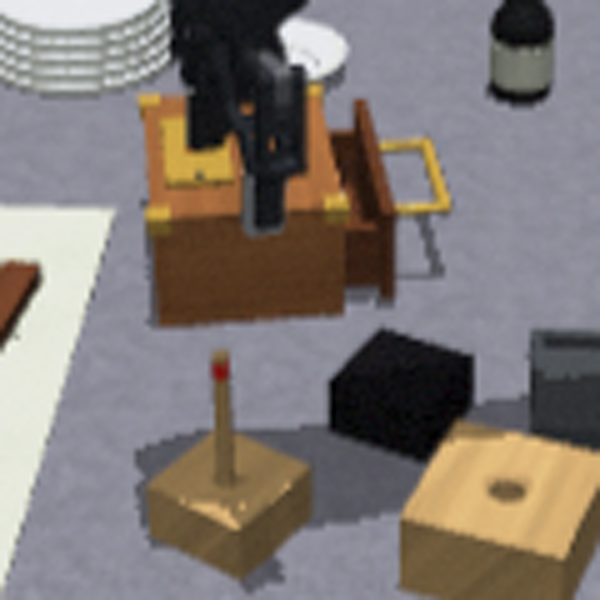

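The dowel stands free and upright (225,420), red band up. Next I'll measure the handle.

```bash
python3 - <<'E'
from h import *
a=crop('side',430,143,180,140,.058,5);b=crop('side',448,209,180,140,.058,5);m=(a+b)/2
y=np.radians(10.7);x=np.array([np.cos(y),np.sin(y)])
print(a,b,m,'gap mid',m[:2]+x*.022)
E
python3 - <<'E'
from bench import *
import cv2
I=camera('top')['img'][:,:,::-1]
i=I[110:200,250:330];cv2.imwrite('pics/t17.png',cv2.resize(i,None,fx=6,fy=6,interpolation=cv2.INTER_CUBIC))
E
```

```text
[ 0.51418534 -0.21422995  0.058     ] [ 0.49909644 -0.12133558  0.058     ] [ 0.50664089 -0.16778276  0.058     ] gap mid [ 0.52825837 -0.1636981 ]
```

View pics/t17.png

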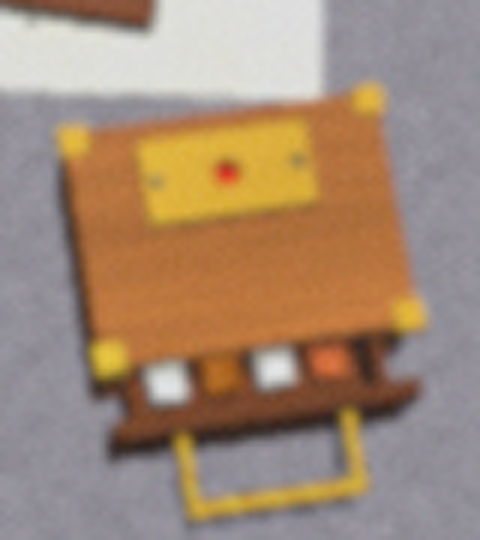

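```bash
python3 - <<'E'
from h import *
a=crop('top',197,513,250,110,.058,6);b=crop('top',363,487,250,110,.058,6);m=(a+b)/2
y=np.radians(10.7);x=np.array([np.cos(y),np.sin(y)])
print(a,b,m,'gap mid',m[:2]+x*.0225)
E
python3 d.py .528 -.165 .18 10.7
```

```text
[ 0.49789489 -0.12530419  0.058     ] [ 0.51457311 -0.21379147  0.058     ] [ 0.506234   -0.16954783  0.058     ] gap mid [ 0.52834279 -0.16537033]
15.4 [0.6163 0.1584 0.202 ] [179.0638  -3.3848  25.6497] J [ 14.6  16.4   8.6  78.7  -0.3 168.9] F [ 0.265  -0.6893 -0.6967] 0.08588330890736619
tool delta [-0.2206  0.2532  0.0132] dist 0.33601044306159517
turn 0.26092167768833024
tip [0.6205 0.1592 0.1333]
tip->hole in tool axes [-0.0788  0.2884  0.0384] world [ 0.056  -0.2937 -0.0383]
```

Call:
{"name": "send_rows", "arguments": {"targets": [[0, -0.035, 0.042, 0, 0], [0, -0.035, 0.042, 0, 0], [0, -0.035, 0.042, 0, 0], [0, -0.035, 0.042, 0, 0], [0, -0.035, 0.042, 0, 0]]}}

```text
time_s: 16.02
tcp_pos: [0.5488, -0.1099, 0.1906]
eef_rot: [179.1, -3.3, 26.1]
force: [0.8, -1.3, 0.2]
width: 0.0004
```

Call:
{"name": "send_rows", "arguments": {"targets": [[0, -0.015, 0.02, 0, 0.13], [0, 0, 0, 0, 0.13], [0, 0, 0, 0, 0]]}}

```text
time_s: 16.4
tcp_pos: [0.5415, -0.1394, 0.1872]
eef_rot: [-179.9, -3.2, 10.4]
force: [0.1, -0.7, 0.3]
width: -0.0004
```

```bash
python3 d.py .528 -.165 .12 10.7
```

```text
16.4 [ 0.5415 -0.1394  0.1872] [-179.922    -3.2038   10.4134] J [-15.3   8.4  -3.2  75.6   1.5 154.3] F [ 0.1369 -0.6833  0.2631] -0.00035357031047587823
tool delta [-0.0216  0.0228  0.066 ] dist 0.07311349136873632
turn -0.0050027037577716205
tip [ 0.5452 -0.1386  0.1184]
tip->hole in tool axes [0.1283 0.0197 0.0306] world [ 0.1313  0.0041 -0.0234]
```

Call:
{"name": "send_rows", "arguments": {"targets": [[0, -0.019, 0.023, 0.03, 0], [0, 0, 0, 0.03, 0], [0, 0, 0, 0, 0]]}}

```text
time_s: 16.77
tcp_pos: [0.5301, -0.1643, 0.1238]
eef_rot: [-179.9, -3.2, 11.0]
force: [0.4, 0.2, -0.1]
width: 0.0001
```

```bash
python3 d.py .5305 -.165 .06 10.7
python3 - <<'E'
from bench import *
import cv2
I=camera('side')['img'][:,:,::-1]
i=I[130:210,200:300];cv2.imwrite('pics/s18.png',cv2.resize(i,None,fx=7,fy=7,interpolation=cv2.INTER_CUBIC))
I=camera('top')['img'][:,:,::-1]
i=I[110:210,250:330];cv2.imwrite('pics/t18.png',cv2.resize(i,None,fx=6,fy=6,interpolation=cv2.INTER_CUBIC))
E
```

```text
16.775 [ 0.5301 -0.1643  0.1238] [-179.933    -3.1855   10.9653] J [-18.2   8.7 -10.8  67.8   1.6 150.9] F [ 0.3801  0.1909 -0.0799] 0.00013940034155880557
tool delta [-0.0033  0.0008  0.0637] dist 0.06380798469885543
turn 0.004630794759042656
tip [ 0.5338 -0.1635  0.055 ]
tip->hole in tool axes [ 0.1476 -0.0014 -0.0318] world [0.1427 0.029  0.04  ]
```

View pics/s18.png

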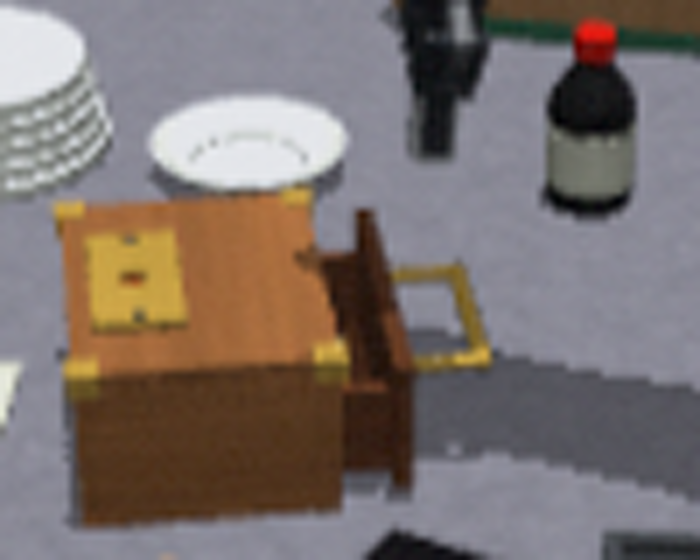

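Fingertips are at (430,155), lined up in u with the gap between the drawer front (402) and the bar (466). Going down behind the bar.

Call:
{"name": "send_rows", "arguments": {"targets": [[0, -0.001, 0, 0.025, 0], [0, -0.001, 0, 0.025, 0], [0, 0, 0, 0, 0]]}}

```text
time_s: 17.25
tcp_pos: [0.5364, -0.1644, 0.0809]
eef_rot: [179.7, -3.8, 11.2]
force: [0.2, -0.1, -0.0]
width: -0.0002
```

```bash
python3 d.py .5305 -.165 .020 10.7
python3 - <<'E'
from bench import *
import cv2
I=camera('side')['img'][:,:,::-1]
i=I[130:210,200:300];cv2.imwrite('pics/s19.png',cv2.resize(i,None,fx=7,fy=7,interpolation=cv2.INTER_CUBIC))
E
```

```text
17.25 [ 0.5364 -0.1644  0.0809] [179.7194  -3.7944  11.223 ] J [-18.    9.7 -15.1  61.7   1.6 150.9] F [ 0.164  -0.0649 -0.0276] -0.0002136063234517153
tool delta [-0.0099 -0.0008  0.0604] dist 0.06121963991586387
turn 0.009128793430182414
tip [ 0.5409 -0.1638  0.0122]
tip->hole in tool axes [ 0.1439 -0.002  -0.0735] world [0.1356 0.0293 0.0828]
```

View pics/s19.png

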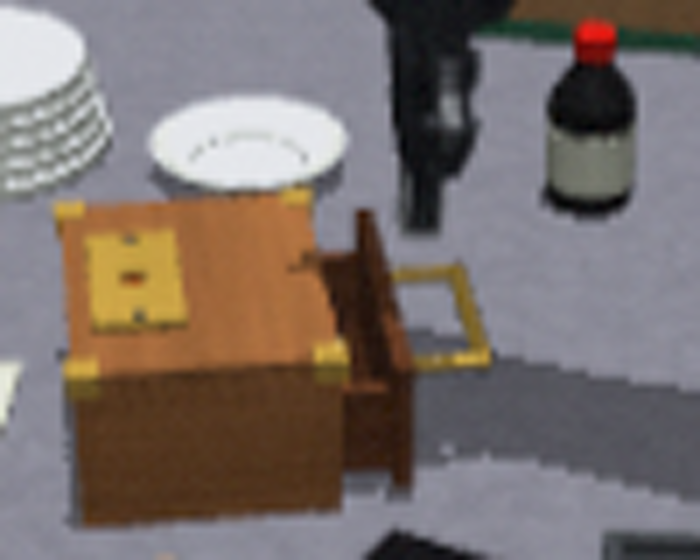

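Call:
{"name": "send_rows", "arguments": {"targets": [[0, -0.0085, 0, 0.012, 0], [0, -0.0015, 0, 0.015, 0], [0, 0, 0, 0, 0]]}}

```text
time_s: 17.68
tcp_pos: [0.5305, -0.1669, 0.0561]
eef_rot: [179.5, -4.1, 11.3]
force: [-1.0, -0.5, -0.0]
width: 0.0003
```

```bash
python3 d.py .5305 -.165 .020 10.7
python3 - <<'E'
from bench import *
import cv2
I=camera('side')['img'][:,:,::-1]
i=I[130:210,200:300];cv2.imwrite('pics/s20.png',cv2.resize(i,None,fx=7,fy=7,interpolation=cv2.INTER_CUBIC))
E
```

```text
17.675 [ 0.5305 -0.1669  0.0561] [179.5283  -4.123   11.2808] J [-18.4   9.7 -18.4  58.1   1.6 150.4] F [-1.0009 -0.4916 -0.0259] 0.0002536279212204234
tool delta [-0.0022 -0.0022  0.036 ] dist 0.03610201286413988
turn 0.010136389941426571
tip [ 0.5355 -0.1665 -0.0127]
tip->hole in tool axes [ 0.1519 -0.003  -0.097 ] world [0.141  0.032  0.1077]
```

View pics/s20.png

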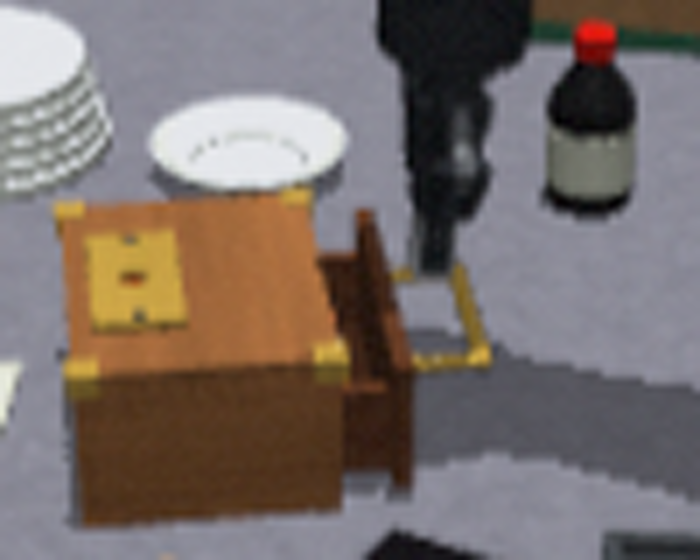

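Call:
{"name": "send_rows", "arguments": {"targets": [[0, -0.002, -0.001, 0.015, 0], [0, -0.001, -0.001, 0.012, 0], [0, 0, 0, 0, 0]]}}

```text
time_s: 18.1
tcp_pos: [0.5296, -0.1654, 0.0278]
eef_rot: [179.5, -4.2, 11.3]
force: [0.9, 0.4, -0.9]
width: -0.0003
```

```bash
python3 d.py .5305 -.165 .020 10.7
python3 - <<'E'
from bench import *
import cv2
I=camera('side')['img'][:,:,::-1]
i=I[130:210,200:300];cv2.imwrite('pics/s21.png',cv2.resize(i,None,fx=7,fy=7,interpolation=cv2.INTER_CUBIC))
E
```

```text
18.1 [ 0.5296 -0.1654  0.0278] [179.5004  -4.1758  11.2827] J [-18.3  10.5 -21.2  54.4   1.6 150.5] F [ 0.8858  0.3822 -0.9481] -0.00026054753837866844
tool delta [ 0.0004 -0.0003  0.0078] dist 0.00786169058020565
turn 0.010169462133084284
tip [ 0.5346 -0.165  -0.0409]
tip->hole in tool axes [ 0.1546 -0.0011 -0.125 ] world [0.1419 0.0305 0.1359]
```

View pics/s21.png

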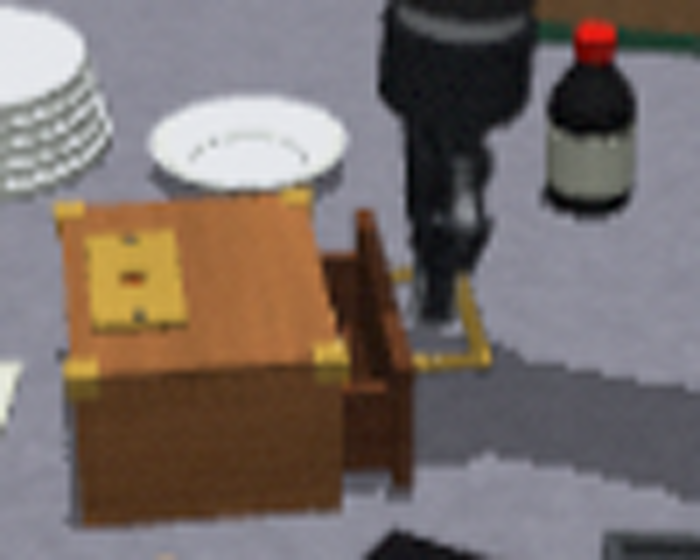

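The fingertips are in the gap at (438,325). 8 mm further down, then pull.

Call:
{"name": "send_rows", "arguments": {"targets": [[0, -0.001, 0, 0.008, 0], [0, -0.005, 0, 0, 0], [0, -0.008, 0, 0, 0], [0, -0.008, 0, 0, 0]]}}

```text
time_s: 18.65
tcp_pos: [0.5096, -0.17, 0.0192]
eef_rot: [179.5, -4.4, 11.3]
force: [1.3, 0.9, 1.7]
width: 0.0
```

Call:
{"name": "send_rows", "arguments": {"targets": [[0, -0.008, 0, 0, 0], [0, -0.006, 0, 0, 0]]}}

```text
time_s: 18.9
tcp_pos: [0.495, -0.173, 0.0188]
eef_rot: [179.4, -4.5, 11.3]
force: [0.9, 1.1, 0.8]
width: 0.0
```

```bash
python3 d.py .5305 -.165 .020 10.7
python3 - <<'E'
from bench import *
import cv2
I=camera('side')['img'][:,:,::-1]
i=I[130:210,200:300];cv2.imwrite('pics/s22.png',cv2.resize(i,None,fx=7,fy=7,interpolation=cv2.INTER_CUBIC))
E
```

```text
18.9 [ 0.495  -0.173   0.0188] [179.4276  -4.4505  11.3155] J [-20.4   7.6 -25.9  52.4   1.9 148.4] F [0.9285 1.0833 0.7602] 1.1854097967737967e-05
tool delta [ 0.0364 -0.0009  0.0016] dist 0.03643501393174544
turn 0.010741732095488732
tip [ 0.5004 -0.1727 -0.0499]
tip->hole in tool axes [ 0.1909 -0.0015 -0.1305] world [0.1761 0.0382 0.1449]
```

View pics/s22.png

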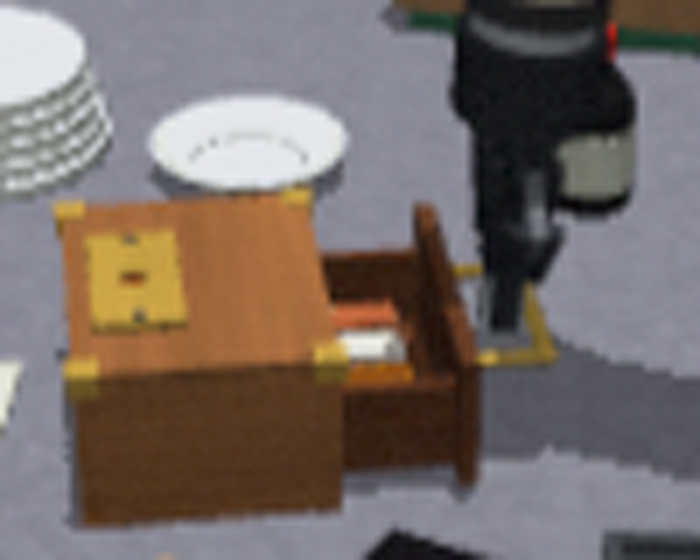

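Call:
{"name": "send_rows", "arguments": {"targets": [[0, -0.004, 0, 0, 0], [0, -0.004, 0, 0, 0]]}}

```text
time_s: 19.2
tcp_pos: [0.4943, -0.1732, 0.0194]
eef_rot: [179.6, -5.3, 11.4]
force: [17.7, 5.4, -11.7]
width: -0.0
```

Call:
{"name": "send_rows", "arguments": {"targets": [[0, -0.003, 0, 0, 0], [0, 0, 0, 0, 0]]}}

```text
time_s: 19.45
tcp_pos: [0.4952, -0.173, 0.0195]
eef_rot: [179.6, -5.8, 11.5]
force: [-0.4, 0.7, -1.1]
width: -0.0
```

```bash
python3 d.py .5305 -.165 .020 10.7
python3 - <<'E'
from bench import *
import cv2
I=camera('side')['img'][:,:,::-1]
i=I[130:210,200:300];cv2.imwrite('pics/s23.png',cv2.resize(i,None,fx=7,fy=7,interpolation=cv2.INTER_CUBIC))
E
```

```text
19.45 [ 0.4952 -0.173   0.0195] [179.5909  -5.7674  11.5474] J [-20.9   6.8 -26.9  51.3   2.7 147.7] F [-0.3787  0.6657 -1.104 ] -3.5578940794726788e-06
tool delta [ 0.0361 -0.0008  0.0031] dist 0.03619517655918087
turn 0.014789952779064447
tip [ 0.5021 -0.1721 -0.0491]
tip->hole in tool axes [ 0.192  -0.001  -0.1254] world [0.1744 0.0376 0.1441]
```

View pics/s23.png

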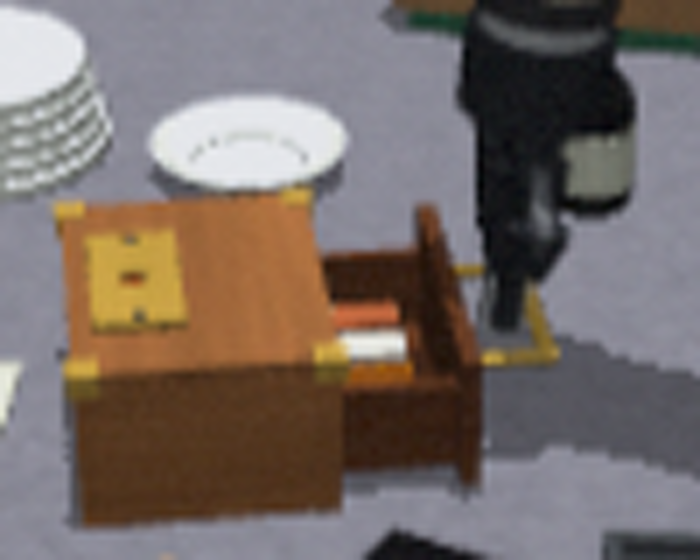

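The stop is reached (18 N) and the drawer is fully open. Backing off from the bar, then straight up.

Call:
{"name": "send_rows", "arguments": {"targets": [[0, 0.006, 0, 0, 0], [0, 0, 0, -0.005, 0], [0, 0.001, 0, -0.015, 0], [0, 0.002, 0, -0.02, 0], [0, 0.002, 0, -0.03, 0]]}}

```text
time_s: 20.12
tcp_pos: [0.4958, -0.1715, 0.0915]
eef_rot: [179.7, -5.3, 11.5]
force: [0.8, -0.6, 1.1]
width: -0.0001
```

Call:
{"name": "send_rows", "arguments": {"targets": [[0, 0, 0, -0.04, 0], [0, 0, 0, -0.04, 0], [0, -0.03, 0, -0.03, 0], [0, -0.03, 0, 0, 0], [0, 0, 0, 0, 0]]}}

```text
time_s: 20.75
tcp_pos: [0.4257, -0.1859, 0.2077]
eef_rot: [179.3, -5.8, 11.5]
force: [0.3, -0.8, -0.1]
width: -0.0
```

```bash
python3 d.py
python3 - <<'E'
from bench import *
import cv2
for n in('side','top'):
    I=camera(n)['img'][:,:,::-1];cv2.imwrite(f'pics/{n}24.png',cv2.resize(I,(800,600),interpolation=cv2.INTER_CUBIC))
    if n=='side': cv2.imwrite('pics/s24.png',cv2.resize(I[130:240,190:300],None,fx=5,fy=5,interpolation=cv2.INTER_CUBIC))
E
```

```text
20.75 [ 0.4257 -0.1859  0.2077] [179.3298  -5.7515  11.5063] J [-25.6  -3.8 -13.5  75.2   2.9 143. ] F [ 0.2864 -0.8209 -0.0686] -3.4816725874021114e-05
tip [ 0.4327 -0.1854  0.1392]
tip->hole in tool axes [ 0.2434 -0.002   0.0689] world [ 0.2438  0.0509 -0.0442]
```

View pics/s24.png

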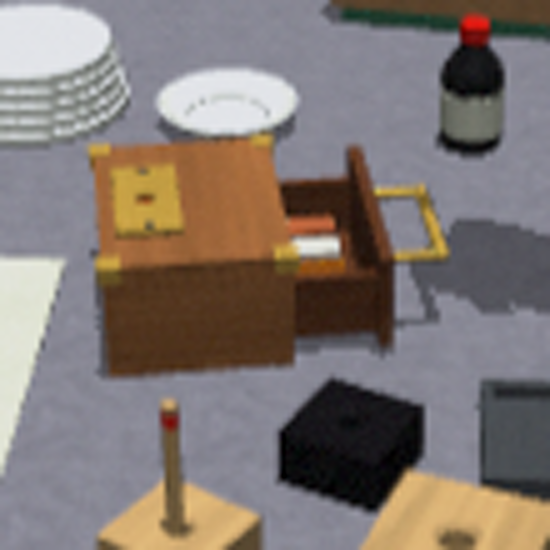

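View pics/top24.png

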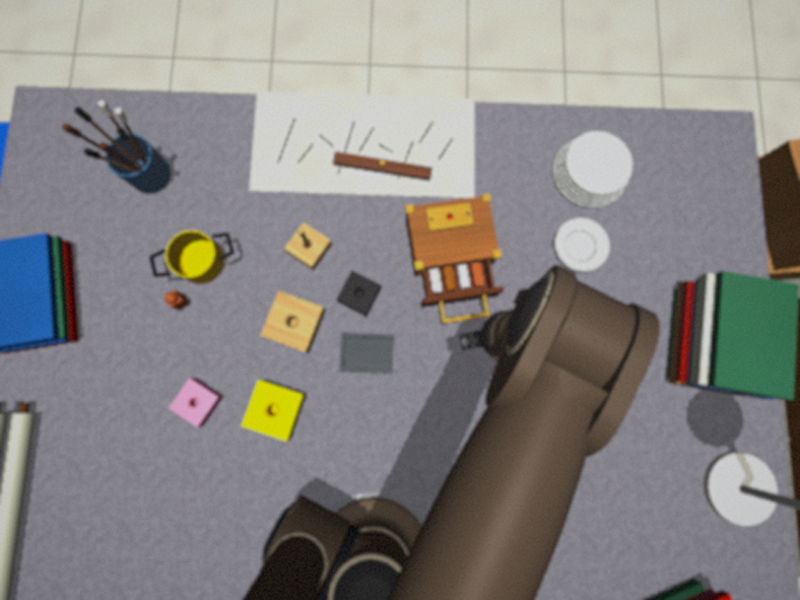

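Run:
```python
from h import *
a=crop('side',425,190,190,130,.058,5);b=crop('side',446,255,190,130,.058,5);m=((a+b)/2)[:2]
a=crop('side',445,130,203,152,.058);b=crop('side',472,240,203,152,.058);m0=((a+b)/2)[:2]
y=np.radians(10.7);print(m,m0,'opening',-(m-m0)@[np.cos(y),np.sin(y)])
from bench import close_job
print(close_job())
```

```text
[ 0.4729966  -0.17443192] [ 0.53391345 -0.16731251] opening 0.0611795097780006
the job is handed in; nothing more can be done
None
```

The job is handed in, and my last checks found nothing wrong; the system gave no verdict.

- **Latch:** I found the release hole in the camera images, put the dowel tip through it, and pushed until the drawer sprang out. The highest wrist force I read on the latch was about 9 N, against the 25 N limit.
- **Dowel:** It went back to the socket floor, felt at about 12 N with the tip reading 10 mm. I let go, and the last pictures show it upright in the stand with the red band up.
- **Drawer:** I pulled it by hooking the shut fingers behind the bar, without gripping the bar, until it hit its stop at about 18 N. The handle has moved about 61 mm from its shut position in the side camera, which matches the 60 mm stop within camera error.
- **Other things on the table:** In the top view the bystanders look unmoved, except the ink bottle, which the arm hides there but which shows standing in the side view. The arm is clear of everything, and the clock read about 21 s of the 72 s allowed.

**What disagreed:** The fingertips appeared about 20 mm higher in the images than the reported TCP. Dowel positions differed from the TCP by about 2–3 mm in x. The tool also tilted gradually to about 6°, which the moves could not correct. I allowed for all three. I could not measure the latch's spring-back, but its red button shows in the hole again.

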